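# Pack the stoneware set into its delivery box

### The job

Pack the set into the wooden delivery box: stand the squat jar, the sound tumbler from the bench and the small cup upright on the box's floor, each in the cork insert whose round opening is for its size (the largest for the jar, the middle one for the tumbler, the smallest for the cup), and close the jar with the lid that fits it, knob up and seated flat on its rim. Set each piece down rather than dropping it. Leave where they are the tumbler with the broken rim and the lid that is too small.

Things in the scene. Friction and masses are not known exactly. Their poses are not given: they have to be found in the camera images.
- box: shallow open delivery box of light wood, fixed to the bench: 302 mm long (its y), 110 mm wide (its x), 24 mm high, walls and floor 7 mm thick, holding three square cork inserts in a row. Origin: centre of its underside, on the bench; z up.
- insert_large: cork slab 95.5 mm square, 12.5 mm thick, with a round through opening of 80 mm, the largest of three; fixed in a wooden box. Origin: centre of the opening at the box floor (7 mm above the bench), where the piece stands; cork top 12.5 mm, box rim 17 mm above it. x across the box, y along it, z up. 
- insert_medium: cork slab 95.5 mm square, 12.5 mm thick, with a round through opening of 72 mm, the middle one of three; fixed in a wooden box. Origin: centre of the opening at the box floor (7 mm above the bench), where the piece stands; cork top 12.5 mm, box rim 17 mm above it. x across the box, y along it, z up. Inserts lie in a row, 96 mm apart, in any order.
- insert_small: cork slab 95.5 mm square, 12.5 mm thick, with a round through opening of 60 mm, the smallest of three; fixed in a wooden box. Origin: centre of the opening at the box floor (7 mm above the bench), where the piece stands; cork top 12.5 mm, box rim 17 mm above it. x across the box, y along it, z up. 
- jar: dark grey stoneware, squat open jar with straight sides, 62 mm outer diameter, 60 mm high, its open mouth 53 mm across, wall 4.5 mm; about 0.17 kg. It stands on the bench. Origin: centre of its underside; z up out of the mouth.
- lid: dark grey stoneware, fits the jar: disc 68 mm across, upright round knob (18 mm across, 22 mm tall), below it a tapered flange 7 mm deep (47 mm at the disc, 38 mm at its foot). Lies on its flange, knob up. Origin: centre of the flange foot, z up; disc underside 7, disc top at most 14.5, knob top 37 mm above it. Seated, its origin is 53 mm above the jar's. About 0.07 kg.
- tumbler: dark grey stoneware, the sound tumbler standing on the bench: 56 mm diameter near the foot, drawn in to 53 mm over its upper half, 80 mm high, whole rim, wall 4 mm; about 0.15 kg. Origin: centre of its underside; z up out of the mouth.
- cup: dark grey stoneware, small open cup, 42 mm diameter over its upper half (40 mm at the foot), 45 mm high, wall 3.5 mm; about 0.06 kg. It stands on the bench. Origin: centre of its underside; z up out of the mouth.
- chipped_tumbler: dark grey stoneware, a reject: the same tumbler (56 mm diameter, 80 mm high) standing on the bench, but with a piece about 37 mm wide and 26 mm deep broken out of its rim, the break showing pale. Not to be moved. Origin: centre of its underside; the break faces its +x.
- small_lid: dark grey stoneware, the lid of some other pot, made like the jar's lid but only 50 mm in diameter (knob 14 mm in diameter, 37 mm high in all), so that it would fall into the jar. Lies on the bench. Not to be moved. Origin: centre of its flange's lower face.

How it is judged:
By the outcome, as a careful person would: the job done as asked, in the order asked, and still so for the second after the job is handed in, with the robot touching nothing.
It also fails if it takes over 106 s, if anything falls off the work surface, if the arm or the gripper's body presses on something with over 40 N, if the wrist force passes 120 N, or if a joint passes its speed limit or range.

### The arm

A 6-joint arm with a two-finger parallel gripper is mounted at the origin on the work surface. World frame = base frame: x ahead of the robot, y to its left, z up, the work surface at z = 0. Lengths are in m, angles in rad, forces in N, time in s.
With the tool pointing down it reaches from about 0.3 to 0.875 m from the base axis. Payload 6.4 kg.
Tool frame: the origin (TCP) lies at the very end of the fingers, on their centre line; the grasp point (between the pads) lies env.hold_point_z behind it (env.hold_point_z is the distance from the TCP to the grasp point, in m); z points along the fingers, y is the line along which they close (so a half turn about z gives the same grasp; the last joint's range is limited). The gripper opens to 88 mm and grips with 3 to 60 N. Pads are 18 mm wide; open, the fingers measure 123 mm over their backs; the gripper's body (75 mm by 187 mm) begins 45 mm behind the grasp point.
Start: joints at [-0.206, 0.181, 1.607, -0, 1.354, -0.206], TCP at [0.575, 0, 0.21] pointing down, gripper open.
Joint ranges: [-2.99, 2.99], [-0.89, 2.07], [0.3, 2.58], [-1.14, 4.28], [0, 2.63], [-3.12, 3.12]. Speed limits (rad/s): [2.57, 2.57, 3.01, 3.14, 3.14, 3.14].

### API

Orientations are given as a rotation vector (axis times angle).
In Python, from bench import readout, optics, env gives the robot as it stands.
- The arm moves only by the shell command python3 -m pendant 'ROWS' [FORCE]. ROWS is JSON, a list of rows, each an object with "linear": the shift along the tool's x, y, z normalised to -1 to 1, where 1 is 25 cm, a list of three; "delta_rot": the turn, a rotation vector about the tool's x, y, z normalised to -1 to 1, where 1 is 45 degrees, a list of three; "jaw": the closure, from -1 (fully open) to 1 (shut). In form: [{"linear": [x, y, z], "delta_rot": [rx, ry, rz], "jaw": jaw}, ...]. A call has 1 to 8 rows; each row shifts and turns the commanded pose from where the row before left it, along the tool's axes as they then stand; what a row does not reach is not made up. A row lasts 1/12 s, in which the tool goes at most 41.7 mm and 7.16 degrees, less where a joint would pass 70% of its speed; a pose out of reach is approached as far as the arm can. A call with a number of a shift or a turn outside -1 to 1 is refused whole. A call with a gripper value outside its range is refused whole. The fingers move at their own pace and stop on an object; FORCE is the grip in N (left out, the last holds). Time passes only in rows, so rows that do not move let the fingers close. It gives the time, the measured TCP pose, the force, the opening and the grip force at its end, in the units of the state.
- readout.read_state(): the state, without advancing time (a new reading comes with each control period).
- optics.get_image(name): name is "scene" or "side" or "wrist"; returns the picture (400x640x3 uint8, blue, green, red); there is no depth.
- optics.get_calibration(name): a dict with "fx", "fy", "cx", "cy" (pixels), "pose" (4x4, takes a point from camera to world coordinates). Camera axes: x right, y up, looking along -z (the intrinsics and any distortion apply to the point x, -y, -z); pixel columns grow to the right and rows downward; lengths in m; the calibration is good to about 2 mm. A picture is of the moment at which its call begins: read the wrist's pose just before it. get_calibration takes no time and is no camera call; for the wrist camera it gives the pose at the moment of the call.
- env.job_done(): hands the job in; it is judged then, once.
The state is a dict: "time": time; "qpos": joint angles; "dq": joint speeds; "joint_torque": joint torques, N m; "position": TCP position; "orientation": TCP orientation; "ft_force": force on the tool from outside, world axes, zero at the start; "wrist_torque": the same for the moment, N m; "gripper_width": finger opening in m; "gripper_force": force on a finger pad.
Only numpy, scipy, OpenCV 4.12 (cv2) and the standard library are available. Lean on these libraries where they do the work, as an engineer would, in place of code of your own. Each camera call takes 0.05 s, during which the arm holds its last target. There are 200 camera calls.

## Working session

There is one attempt and no reset: what is moved stays moved. The work goes in short steps, Python scripts to look and compute and a shell command to move; the robot and the scene stay as the last step left them, time stands still between calls to the robot, and variables do not carry over. Pictures are saved under pics/ and viewed, at most 14 in all, crops included, and the job is handed in when it is done.

```bash
ls; mkdir -p pics; python3 - <<'E'
from bench import readout, optics, env
import cv2
s=readout.read_state(); print(s, env.hold_point_z)
for n in ("scene","side","wrist"):
    cv2.imwrite(f"pics/{n}0.png",optics.get_image(n)); c=optics.get_calibration(n); print(n,c)
E
```

```text
pics
{'time': 0.0, 'qpos': array([-2.06313306e-01,  1.81547485e-01,  1.60797855e+00, -3.23043654e-05,
        1.35376914e+00, -2.06324313e-01]), 'dq': array([ 7.19688568e-04,  1.04344841e-03, -6.41400932e-04, -1.14092762e-03,
        1.34201910e-03, -6.00549544e-05]), 'joint_torque': array([-5.85923790e-04, -4.33866942e+01, -3.41848969e+01,  7.00952648e-02,
        3.87157314e-02, -1.54040990e-04]), 'position': array([5.74433016e-01, 1.17542268e-04, 2.08720778e-01]), 'orientation': array([-2.22042585e+00, -2.22046580e+00,  1.50431901e-03]), 'ft_force': array([-0.74424368,  0.7236047 ,  0.24754335]), 'wrist_torque': array([-0.02190929, -0.01787402, -0.01346677]), 'gripper_force': 0.0, 'gripper_width': 0.08837950572772857} 0.0187
scene {'fx': 427.56007980990273, 'fy': 427.56007980990273, 'cx': 321.252953098694, 'cy': 202.99036067992435, 'pose': array([[-0.8063835 , -0.43133727,  0.40459092,  0.96257592],
       [ 0.59103876, -0.5641154 ,  0.57658217,  0.64366127],
       [-0.02046541,  0.70407526,  0.7098304 ,  0.82514601],
       [ 0.        ,  0.        ,  0.        ,  1.        ]])}
side {'fx': 377.59638985460396, 'fy': 377.59638985460396, 'cx': 321.5090152473407, 'cy': 198.45811352259827, 'pose': array([[-0.97685381,  0.15966423, -0.14235157,  0.38958837],
       [-0.21326098, -0.67521203,  0.70612214,  0.60266762],
       [ 0.01662495,  0.72013613,  0.69363359,  0.65970323],
       [ 0.        ,  0.        ,  0.        ,  1.        ]])}
wrist {'fx': 359.6504942743574, 'fy': 359.6504942743574, 'cx': 328.42591060709117, 'cy': 196.53015318413145, 'pose': array([[ 9.99999645e-01, -8.35219598e-04,  1.13639678e-04,
         5.74688417e-01],
       [ 7.71836176e-04,  9.61500713e-01,  2.74801351e-01,
         7.13050008e-02],
       [-3.38784106e-04, -2.74801166e-01,  9.61501016e-01,
         3.83835089e-01],
       [ 0.00000000e+00,  0.00000000e+00,  0.00000000e+00,
         1.00000000e+00]])}
```

View pictures.

View pics/scene0.png

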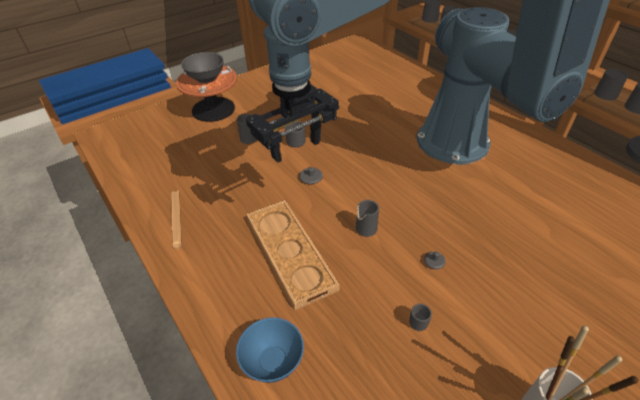

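View pics/side0.png

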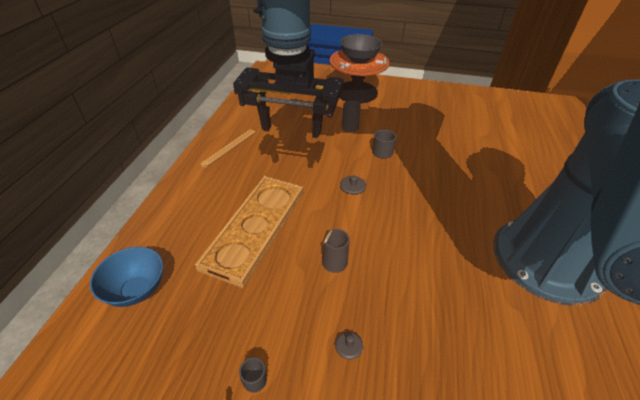

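View pics/wrist0.png

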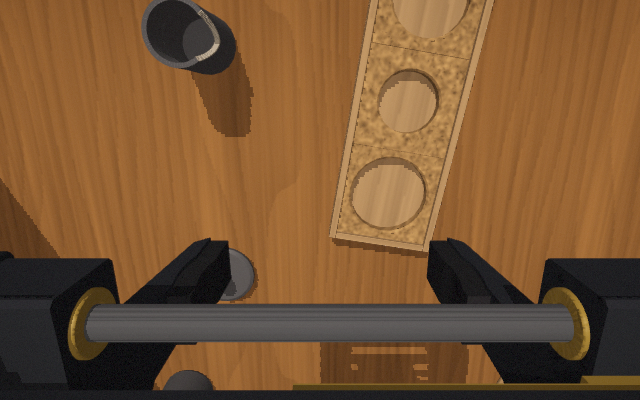

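```bash
cat > h.py <<'E'
from bench import readout, optics, env
import cv2, numpy as np
from scipy.spatial.transform import Rotation as R
def ray(c,u,v):
    P=np.array(c["pose"]); d=P[:3,:3]@np.array([(u-c["cx"])/c["fx"],-(v-c["cy"])/c["fy"],-1.0]); return P[:3,3],d/np.linalg.norm(d)
def plane(c,u,v,z):
    o,d=ray(c,u,v); return o+d*(z-o[2])/d[2]
def tri(obs):
    A=np.zeros((3,3));b=np.zeros(3);M=[]
    for c,u,v in obs:
        o,d=ray(c,u,v);m=np.eye(3)-np.outer(d,d);A+=m;b+=m@o;M.append((m,o))
    p=np.linalg.solve(A,b);return p,max(np.linalg.norm(m@(p-o)) for m,o in M)
def proj(c,p):
    P=np.array(c["pose"]);q=P[:3,:3].T@(np.array(p)-P[:3,3]);return c["cx"]-c["fx"]*q[0]/q[2],c["cy"]+c["fy"]*q[1]/q[2]
def mosaic(imgs,crops,out,w=64,k=4,cols=3):
    # crops: (img,u0,v0); each tile w*k square with ticks every 10 px
    T=[]
    for n,u,v in crops:
        t=cv2.resize(imgs[n][v:v+w,u:u+w],None,fx=k,fy=k,interpolation=cv2.INTER_CUBIC)
        for i in range(0,w,10):
            cv2.line(t,(i*k,0),(i*k,6),(0,255,255));cv2.line(t,(0,i*k),(6,i*k),(0,255,255))
        cv2.putText(t,f"{n[:2]}{u},{v}",(8,18),0,.4,(0,255,0));T.append(t)
    while len(T)%cols: T.append(np.zeros_like(T[0]))
    cv2.imwrite(out,np.vstack([np.hstack(T[i:i+cols]) for i in range(0,len(T),cols)]))
E
python3 - <<'E'
from h import *
I={n:cv2.imread(f"pics/{n}0.png") for n in("scene","side")}
mosaic(I,[("scene",228,100),("scene",280,145),("scene",400,235),("scene",395,280),
("side",335,90),("side",325,150),("side",315,310),("side",220,336)],"pics/m1.png",w=64,k=3,cols=4)
E
```

```text
(no output)
```

View pics/m1.png

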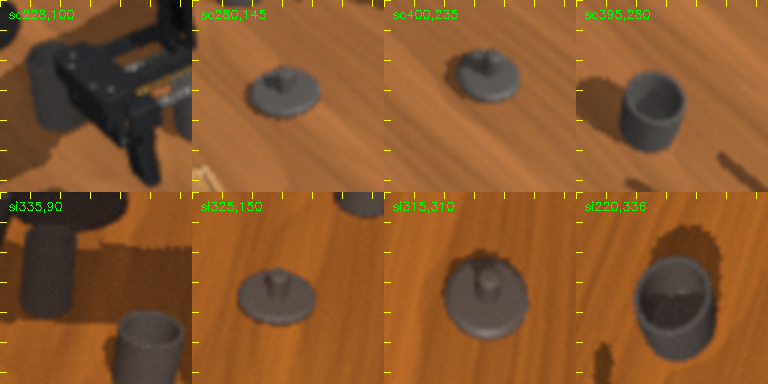

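```bash
python3 - <<'E'
from h import *
S=optics.get_calibration("scene");D=optics.get_calibration("side")
np.set_printoptions(precision=4,suppress=True)
for n,a,b,wa,wb in(("A",(310.7,175.7),(353.3,185.3),23.7,25.7),("B",(434.7,260.7),(348.7,345.3),20.7,27.3),("cup",(420.7,312.3),(252.7,370),20.5,24.5)):
    p,e=tri([(S,*a),(D,*b)]);print(n,p,e,[w*np.linalg.norm(p-np.array(c["pose"])[:3,3])/c["fx"] for c,w in((S,wa),(D,wb))])
print("chip",tri([(S,368,205),(D,337,236)]))
print("jar",plane(D,385.3,136,.06),"tum foot",plane(D,351.3,131,0),plane(D,351,112,.04))
print("tum scene",plane(S,249,142,0))
for n,a,b in(("h1",(274.5,222.5),(274,198)),("h2",(289.5,249),(255.5,225)),("h3",(306.5,278),(233.5,256.5))):
    print(n,tri([(S,*a),(D,*b)]))
W=optics.get_calibration("wrist")
for u,v in((429,5),(408,101),(388,193)): print(plane(W,u,v,.0195))
E
```

```text
A [ 0.454  -0.1302  0.0056] 0.0001234956595383314 [np.float64(0.06854627203537006), np.float64(0.06700269533403236)]
B [0.3963 0.2956 0.0067] 0.0009405416851524089 [np.float64(0.05104441525236618), np.float64(0.05217083539599158)]
cup [0.5396 0.3846 0.04  ] 0.00018676290064232457 [np.float64(0.0445290117291276), np.float64(0.043724557746176396)]
chip (array([0.4546, 0.1162, 0.0849]), np.float64(0.0003827709428821052))
jar [ 0.3935 -0.293   0.06  ] tum foot [ 0.4994 -0.3846  0.    ] [ 0.5102 -0.4282  0.04  ]
tum scene [ 0.5134 -0.3871  0.    ]
h1 (array([ 0.6369, -0.0316,  0.0126]), np.float64(0.0006342177966247602))
h2 (array([0.6523, 0.0616, 0.0095]), np.float64(0.0002265321058459262))
h3 (array([0.6678, 0.1567, 0.0092]), np.float64(0.0009442008653051619))
[0.6665 0.1494 0.0195]
[0.6525 0.0645 0.0195]
[ 0.6372 -0.0289  0.0195]
```

```bash
python3 -m pendant '[{"linear":[-0.15,-0.05,0],"delta_rot":[0,0,0],"jaw":-1},{"linear":[-0.15,-0.05,0],"delta_rot":[0,0,0],"jaw":-1},{"linear":[-0.15,-0.05,0],"delta_rot":[0,0,0],"jaw":-1},{"linear":[-0.15,-0.05,0],"delta_rot":[0,0,0],"jaw":-1},{"linear":[-0.15,-0.05,0],"delta_rot":[0,0,0],"jaw":-1},{"linear":[-0.15,-0.05,0],"delta_rot":[0,0,0],"jaw":-1},{"linear":[-0.15,-0.05,0],"delta_rot":[0,0,0],"jaw":-1},{"linear":[-0.15,-0.05,0],"delta_rot":[0,0,0],"jaw":-1}]' 30
python3 -m pendant '[{"linear":[-0.15,-0.05,0],"delta_rot":[0,0,0],"jaw":-1},{"linear":[-0.15,-0.05,0],"delta_rot":[0,0,0],"jaw":-1},{"linear":[0,0,0],"delta_rot":[0,0,0],"jaw":-1},{"linear":[0,0,0],"delta_rot":[0,0,0],"jaw":-1}]'
cat > snap.py <<'E'
import sys,pickle; from h import *
n=sys.argv[1]; s=readout.read_state(); c=optics.get_calibration("wrist"); i=optics.get_image("wrist")
pickle.dump(c,open(f"pics/{n}.pkl","wb")); cv2.imwrite(f"pics/{n}.png",i); print(s["position"],s["time"],np.array(c["pose"])[:3,3])
E
python3 snap.py w1
python3 - <<'E'
from h import *
cv2.imwrite("pics/scene1.png",optics.get_image("scene"))
E
```

```text
time: 0.82
position: [0.474, -0.3015, 0.2095]
orientation: [-2.221, -2.221, -0.0]
ft_force: [0.8, -1.0, 0.9]
gripper_width: 0.0881
gripper_force: 0.0
time: 1.15
position: [0.4488, -0.3766, 0.209]
orientation: [-2.225, -2.216, -0.0]
ft_force: [-0.2, 0.3, 0.3]
gripper_width: 0.0879
gripper_force: 0.0
[ 0.44882804 -0.37664321  0.20902566] 1.15 [ 0.44909231 -0.30553875  0.38394054]
```

```bash
python3 -m pendant '[{"linear":[-0.15,0,0],"delta_rot":[0,0,0],"jaw":-1},{"linear":[-0.15,0,0],"delta_rot":[0,0,0],"jaw":-1},{"linear":[-0.15,0,0],"delta_rot":[0,0,0],"jaw":-1},{"linear":[0,0,0],"delta_rot":[0,0,0],"jaw":-1},{"linear":[0,0,0],"delta_rot":[0,0,0],"jaw":-1}]'
python3 snap.py w2
python3 - <<'E'
import cv2,numpy as np
a=cv2.imread("pics/w1.png")[:300];b=cv2.imread("pics/w2.png")[:300]
cv2.imwrite("pics/w12.png",np.vstack([a,b]))
E
```

```text
time: 1.67
position: [0.4505, -0.4871, 0.2086]
orientation: [-2.22, -2.221, -0.001]
ft_force: [-1.4, 1.2, -0.8]
gripper_width: 0.0882
gripper_force: 0.0
[ 0.45046796 -0.48711379  0.20864742] 1.6667 [ 0.45044953 -0.41612131  0.38361979]
```

View pics/w12.png

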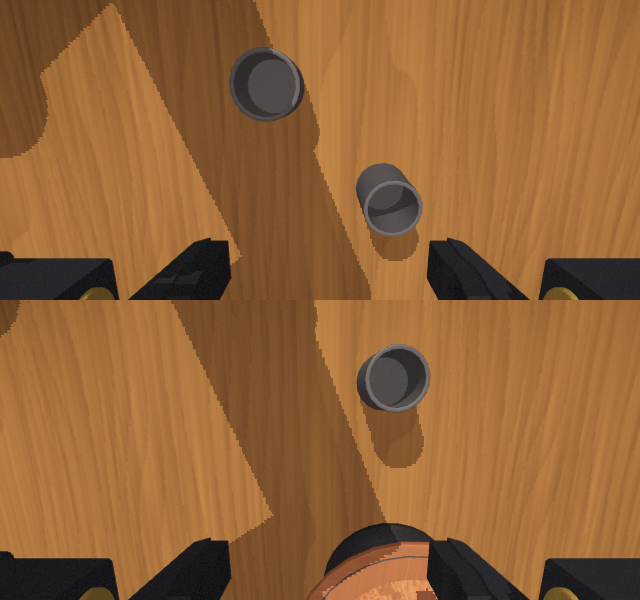

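```bash
python3 - <<'E'
from h import *; import pickle
np.set_printoptions(precision=4,suppress=True)
S=optics.get_calibration("scene");D=optics.get_calibration("side")
a=pickle.load(open("pics/w1.pkl","rb"));b=pickle.load(open("pics/w2.pkl","rb"))
print("tum",tri([(a,392.5,208),(b,398,78)]), plane(a,392.5,208,.08),plane(b,398,78,.08))
print("jar",plane(a,265.5,84,.06),tri([(a,265.5,84),(D,385.3,136)]))
print("stand plate",tri([(S,206,82),(D,360,63)]),"foot",plane(S,213,108,0),plane(D,355,91,0),"bowl",tri([(S,203,62),(D,361,44)]))
E
```

```text
tum (array([ 0.5064, -0.4035,  0.0784]), np.float64(0.00031740674951076406)) [ 0.5057 -0.403   0.08  ] [ 0.5064 -0.4036  0.08  ]
jar [ 0.3951 -0.2971  0.06  ] (array([ 0.3941, -0.2971,  0.0571]), np.float64(0.0005675194021235105))
stand plate (array([ 0.5184, -0.6421,  0.1017]), np.float64(0.001534455957829881)) foot [ 0.5167 -0.638   0.    ] [ 0.5265 -0.6392  0.    ] bowl (array([ 0.5183, -0.6276,  0.1752]), np.float64(0.0019044731136898475))
```

```bash
python3 -m pendant '[{"linear":[0.152,-0.0444,0],"delta_rot":[0,0,0],"jaw":-1},{"linear":[0.152,-0.0444,0],"delta_rot":[0,0,0],"jaw":-1},{"linear":[0.152,-0.0444,0],"delta_rot":[0,0,0],"jaw":-1},{"linear":[0.152,-0.0444,0],"delta_rot":[0,0,0],"jaw":-1},{"linear":[0.152,-0.0444,0],"delta_rot":[0,0,0],"jaw":-1},{"linear":[0,0,0.12],"delta_rot":[0,0,0],"jaw":-1},{"linear":[0,0,0.12],"delta_rot":[0,0,0],"jaw":-1},{"linear":[0,0,0],"delta_rot":[0,0,0],"jaw":-1}]'; python3 -m pendant '[{"linear":[0,0,0],"delta_rot":[0,0,0],"jaw":-1},{"linear":[0,0,0],"delta_rot":[0,0,0],"jaw":-1},{"linear":[0,0,0],"delta_rot":[0,0,0],"jaw":-1}]'
```

```text
time: 2.38
position: [0.3925, -0.2919, 0.1455]
orientation: [-2.213, -2.22, -0.002]
ft_force: [-0.7, 1.4, -1.1]
gripper_width: 0.088
gripper_force: 0.0
time: 2.63
position: [0.3955, -0.2982, 0.1514]
orientation: [2.219, 2.22, -0.0]
ft_force: [-0.6, 0.1, -0.0]
gripper_width: 0.0882
gripper_force: 0.0
```

```bash
python3 -m pendant '[{"linear":[0,0,0.12],"delta_rot":[0,0,0],"jaw":-1},{"linear":[0,0,0.12],"delta_rot":[0,0,0],"jaw":-1},{"linear":[0,0,0.12],"delta_rot":[0,0,0],"jaw":-1},{"linear":[0,0,0.08],"delta_rot":[0,0,0],"jaw":-1},{"linear":[0,0,0.06],"delta_rot":[0,0,0],"jaw":-1},{"linear":[0,0,0],"delta_rot":[0,0,0],"jaw":-1},{"linear":[0,0,0],"delta_rot":[0,0,0],"jaw":-1}]' 30;  python3 -m pendant '[{"linear":[0,0,0],"delta_rot":[0,0,0],"jaw":1},{"linear":[0,0,0],"delta_rot":[0,0,0],"jaw":1},{"linear":[0,0,0],"delta_rot":[0,0,0],"jaw":1},{"linear":[0,0,0],"delta_rot":[0,0,0],"jaw":1},{"linear":[0,0,0],"delta_rot":[0,0,0],"jaw":1},{"linear":[0,0,0],"delta_rot":[0,0,0],"jaw":1}]'
```

```text
time: 3.22
position: [0.3947, -0.2979, 0.025]
orientation: [-2.222, -2.221, -0.0]
ft_force: [0.3, 0.2, 0.6]
gripper_width: 0.0882
gripper_force: 0.0
time: 3.72
position: [0.395, -0.2981, 0.0256]
orientation: [2.22, 2.221, -0.001]
ft_force: [-0.8, 0.7, 6.2]
gripper_width: 0.0607
gripper_force: 30.0
```

```bash
python3 -m pendant '[{"linear":[0,0,-0.08],"delta_rot":[0,0,0],"jaw":1},{"linear":[0,0,-0.16],"delta_rot":[0,0,0],"jaw":1},{"linear":[0,0,-0.16],"delta_rot":[0,0,0],"jaw":1},{"linear":[0,0,-0.16],"delta_rot":[0,0,0],"jaw":1},{"linear":[0,0,-0.16],"delta_rot":[0,0,0],"jaw":1},{"linear":[0,0,-0.08],"delta_rot":[0,0,0],"jaw":1},{"linear":[0,0,0],"delta_rot":[0,0,0],"jaw":1}]';  python3 -m pendant '[{"linear":[0.11,0.11,0],"delta_rot":[0,0,0],"jaw":1},{"linear":[0.11,0.11,0],"delta_rot":[0,0,0],"jaw":1},{"linear":[0.11,0.11,0],"delta_rot":[0,0,0],"jaw":1},{"linear":[0.11,0.11,0],"delta_rot":[0,0,0],"jaw":1},{"linear":[0.11,0.11,0],"delta_rot":[0,0,0],"jaw":1},{"linear":[0.11,0.11,0],"delta_rot":[0,0,0],"jaw":1},{"linear":[0.11,0.11,0],"delta_rot":[0,0,0],"jaw":1},{"linear":[0.11,0.11,0],"delta_rot":[0,0,0],"jaw":1}]';  python3 -m pendant '[{"linear":[0,0.06,0],"delta_rot":[0,0,0],"jaw":1},{"linear":[0,0,0],"delta_rot":[0,0,0],"jaw":1},{"linear":[0,0,0],"delta_rot":[0,0,0],"jaw":1},{"linear":[0,0,0],"delta_rot":[0,0,0],"jaw":1}]'; python3 snap.py w3
```

```text
time: 4.3
position: [0.3966, -0.2998, 0.2304]
orientation: [2.214, 2.215, -0.001]
ft_force: [-0.4, -1.3, -1.0]
gripper_width: 0.0608
gripper_force: 30.0
time: 4.97
position: [0.6146, -0.0754, 0.222]
orientation: [-2.219, -2.219, 0.002]
ft_force: [1.1, -0.5, -1.9]
gripper_width: 0.0608
gripper_force: 30.0
time: 5.3
position: [0.628, -0.0779, 0.2229]
orientation: [-2.22, -2.219, 0.003]
ft_force: [-0.1, 0.7, -2.6]
gripper_width: 0.0604
gripper_force: 30.0
[ 0.62804724 -0.07786008  0.22291923] 5.3 [ 0.6284999  -0.00671583  0.3978097 ]
```

```bash
python3 -m pendant '[{"linear":[0.15,0,0],"delta_rot":[0,0,0],"jaw":1},{"linear":[0.15,0,0],"delta_rot":[0,0,0],"jaw":1},{"linear":[0,0,0],"delta_rot":[0,0,0],"jaw":1},{"linear":[0,0,0],"delta_rot":[0,0,0],"jaw":1},{"linear":[0,0,0],"delta_rot":[0,0,0],"jaw":1}]'; python3 snap.py w4
python3 - <<'E'
import cv2,numpy as np
a=cv2.imread("pics/w3.png")[:300];b=cv2.imread("pics/w4.png")[:300]
cv2.imwrite("pics/w34.png",np.vstack([a,b]))
E
```

```text
time: 5.77
position: [0.6289, -0.0034, 0.2248]
orientation: [2.222, 2.221, -0.001]
ft_force: [0.5, -0.7, -3.0]
gripper_width: 0.061
gripper_force: 30.0
[ 0.628949   -0.00340141  0.22475194] 5.7667 [0.62888527 0.06795376 0.39960983]
```

View pics/w34.png

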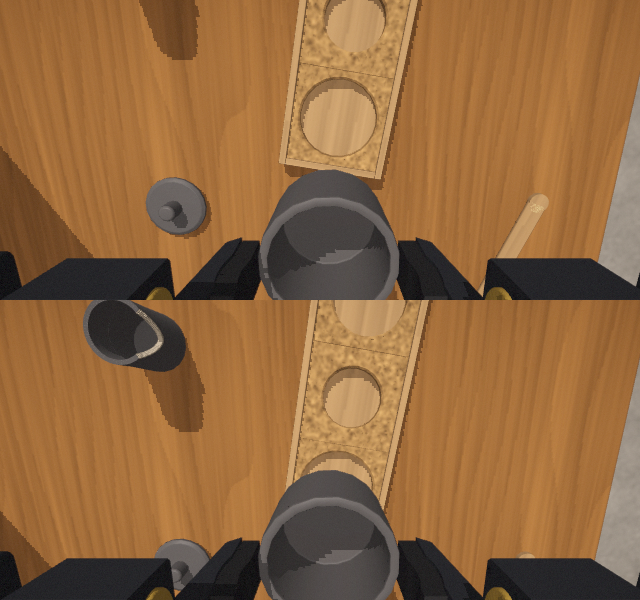

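```bash
python3 - <<'E'
from h import *; import pickle
np.set_printoptions(precision=4,suppress=True)
a=pickle.load(open("pics/w3.pkl","rb"));b=pickle.load(open("pics/w4.pkl","rb"));W0=a
S=optics.get_calibration("scene");D=optics.get_calibration("side")
for n,c,u0,u1,v in(("h1",a,300.5,377,117.5),("h2",b,322,381,97),("h3",b,333,406,3),("h2a",a,325,386,20)):
    p,q=plane(c,u0,v,.0195),plane(c,u1,v,.0195);print(n,(p+q)/2,np.linalg.norm(p-q))
print("h2 tri",tri([(a,355.5,22),(b,351.5,97)]))
print("lid disc",plane(a,176,207,.0145),"knob",plane(a,170,211,.037))
E
```

```text
h1 [ 0.6383 -0.0301  0.0195] 0.07873483311875693
h2 [0.6528 0.0644 0.0195] 0.06010764987379064
h3 [0.6684 0.1507 0.0195] 0.06954749127607363
h2a [0.6536 0.0614 0.0195] 0.05851045758594686
h2 tri (array([ 0.6549,  0.0642, -0.0062]), np.float64(0.0005028335742063537))
lid disc [ 0.4572 -0.1284  0.0145] knob [ 0.4604 -0.1257  0.037 ]
```

```bash
python3 -m pendant '[{"linear":[-0.108,0.036,0],"delta_rot":[0,0,0],"jaw":1},{"linear":[0,0,0.14],"delta_rot":[0,0,0],"jaw":1},{"linear":[0,0,0.14],"delta_rot":[0,0,0],"jaw":1},{"linear":[0,0,0.14],"delta_rot":[0,0,0],"jaw":1},{"linear":[0,0,0.14],"delta_rot":[0,0,0],"jaw":1},{"linear":[0,0,0.08],"delta_rot":[0,0,0],"jaw":1},{"linear":[0,0,0],"delta_rot":[0,0,0],"jaw":1},{"linear":[0,0,0],"delta_rot":[0,0,0],"jaw":1}]'; python3 -m pendant '[{"linear":[0,0,0],"delta_rot":[0,0,0],"jaw":1},{"linear":[0,0,0],"delta_rot":[0,0,0],"jaw":1}]'
python3 snap.py w5; python3 - <<'E'
from h import *
i=optics.get_image("scene"); j=optics.get_image("side")
mosaic({"scene":i,"side":j},[("scene",225,165),("side",220,140)],"pics/m2.png",w=96,k=4,cols=2)
E
```

```text
time: 6.48
position: [0.6375, -0.0307, 0.0637]
orientation: [-2.222, -2.218, 0.002]
ft_force: [-0.5, 0.3, -0.3]
gripper_width: 0.0607
gripper_force: 30.0
time: 6.65
position: [0.6405, -0.0305, 0.0674]
orientation: [2.219, 2.218, 0.004]
ft_force: [0.2, 0.4, -1.7]
gripper_width: 0.0606
gripper_force: 30.0
[ 0.64046772 -0.03047995  0.0674278 ] 6.65 [0.63963352 0.04095334 0.24220312]
```

View pics/m2.png

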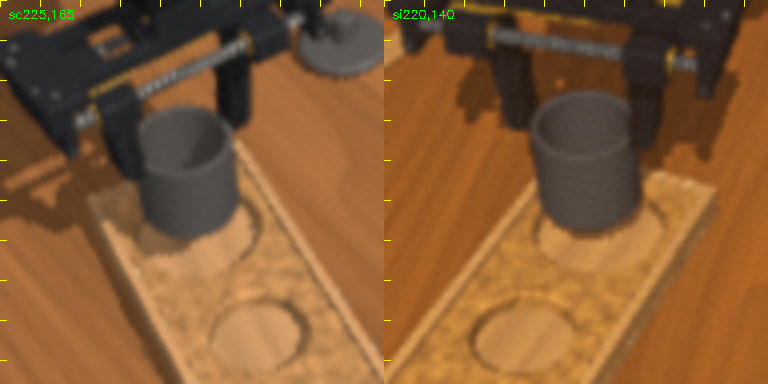

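```bash
python3 -m pendant '[{"linear":[0,0,0.04],"delta_rot":[0,0,0],"jaw":1},{"linear":[0,0,0.03],"delta_rot":[0,0,0],"jaw":1},{"linear":[0,0,0.02],"delta_rot":[0,0,0],"jaw":1},{"linear":[0,0,0.01],"delta_rot":[0,0,0],"jaw":1},{"linear":[0,0,0.01],"delta_rot":[0,0,0],"jaw":1},{"linear":[0,0,0],"delta_rot":[0,0,0],"jaw":1},{"linear":[0,0,0],"delta_rot":[0,0,0],"jaw":1}]'; python3 -m pendant '[{"linear":[0,0,0.006],"delta_rot":[0,0,0],"jaw":1},{"linear":[0,0,0],"delta_rot":[0,0,0],"jaw":1}]';  python3 -m pendant '[{"linear":[0,0,0.006],"delta_rot":[0,0,0],"jaw":1},{"linear":[0,0,0],"delta_rot":[0,0,0],"jaw":1}]'
```

```text
time: 7.38
position: [0.6385, -0.0295, 0.0369]
orientation: [-2.221, -2.221, 0.0]
ft_force: [-0.1, 0.3, -1.9]
gripper_width: 0.061
gripper_force: 30.0
time: 7.55
position: [0.6387, -0.0295, 0.0357]
orientation: [2.221, 2.221, 0.0]
ft_force: [-0.8, 0.7, -1.3]
gripper_width: 0.0606
gripper_force: 30.0
time: 7.72
position: [0.6385, -0.0295, 0.034]
orientation: [-2.221, -2.221, 0.0]
ft_force: [0.1, 0.4, -2.2]
gripper_width: 0.061
gripper_force: 30.0
```

```bash
python3 -m pendant '[{"linear":[0,0,0.004],"delta_rot":[0,0,0],"jaw":1},{"linear":[0,0,0],"delta_rot":[0,0,0],"jaw":1},{"linear":[0,0,0],"delta_rot":[0,0,0],"jaw":1}]';  python3 -m pendant '[{"linear":[0,0,0.004],"delta_rot":[0,0,0],"jaw":1},{"linear":[0,0,0],"delta_rot":[0,0,0],"jaw":1},{"linear":[0,0,0],"delta_rot":[0,0,0],"jaw":1}]'
```

```text
time: 7.97
position: [0.6385, -0.0295, 0.0331]
orientation: [-2.221, -2.221, 0.0]
ft_force: [0.3, -0.3, -1.9]
gripper_width: 0.0603
gripper_force: 30.0
time: 8.22
position: [0.6387, -0.0295, 0.0327]
orientation: [2.221, 2.221, 0.0]
ft_force: [-1.5, 0.7, 3.5]
gripper_width: 0.0606
gripper_force: 30.0
```

```bash
python3 -m pendant '[{"linear":[0,0,0],"delta_rot":[0,0,0],"jaw":-1},{"linear":[0,0,0],"delta_rot":[0,0,0],"jaw":-1},{"linear":[0,0,0],"delta_rot":[0,0,0],"jaw":-1},{"linear":[0,0,0],"delta_rot":[0,0,0],"jaw":-1},{"linear":[0,0,-0.04],"delta_rot":[0,0,0],"jaw":-1},{"linear":[0,0,-0.1],"delta_rot":[0,0,0],"jaw":-1},{"linear":[0,0,-0.15],"delta_rot":[0,0,0],"jaw":-1},{"linear":[0,0,-0.15],"delta_rot":[0,0,0],"jaw":-1}]'
python3 -m pendant '[{"linear":[-0.15,-0.053,-0.03],"delta_rot":[0,0,0],"jaw":-1},{"linear":[-0.15,-0.053,-0.03],"delta_rot":[0,0,0],"jaw":-1},{"linear":[-0.15,-0.053,-0.03],"delta_rot":[0,0,0],"jaw":-1},{"linear":[-0.15,-0.053,-0.03],"delta_rot":[0,0,0],"jaw":-1},{"linear":[-0.15,-0.053,0],"delta_rot":[0,0,0],"jaw":-1},{"linear":[-0.15,-0.053,0],"delta_rot":[0,0,0],"jaw":-1},{"linear":[-0.15,-0.053,0],"delta_rot":[0,0,0],"jaw":-1},{"linear":[-0.15,-0.053,0],"delta_rot":[0,0,0],"jaw":-1}]'
python3 -m pendant '[{"linear":[-0.15,-0.053,0],"delta_rot":[0,0,0],"jaw":-1},{"linear":[-0.145,-0.053,0],"delta_rot":[0,0,0],"jaw":-1},{"linear":[0,0,0],"delta_rot":[0,0,0],"jaw":-1},{"linear":[0,0,0],"delta_rot":[0,0,0],"jaw":-1},{"linear":[0,0,0],"delta_rot":[0,0,0],"jaw":-1}]'
```

```text
time: 8.88
position: [0.6374, -0.0293, 0.1427]
orientation: [-2.22, -2.22, 0.002]
ft_force: [1.6, -0.3, 0.1]
gripper_width: 0.0884
gripper_force: 0.0
time: 9.55
position: [0.5317, -0.3313, 0.1732]
orientation: [2.221, 2.221, 0.0]
ft_force: [0.9, 0.3, 0.4]
gripper_width: 0.0877
gripper_force: 0.0
time: 9.97
position: [0.506, -0.4029, 0.1724]
orientation: [-2.222, -2.221, -0.001]
ft_force: [0.4, -0.3, -0.7]
gripper_width: 0.0879
gripper_force: 0.0
```

```bash
python3 -m pendant '[{"linear":[0,0,0.14],"delta_rot":[0,0,0],"jaw":-1},{"linear":[0,0,0.14],"delta_rot":[0,0,0],"jaw":-1},{"linear":[0,0,0.12],"delta_rot":[0,0,0],"jaw":-1},{"linear":[0,0,0.08],"delta_rot":[0,0,0],"jaw":-1},{"linear":[0,0,0.065],"delta_rot":[0,0,0],"jaw":-1},{"linear":[0,0,0],"delta_rot":[0,0,0],"jaw":-1},{"linear":[0,0,0],"delta_rot":[0,0,0],"jaw":-1},{"linear":[0,0,0],"delta_rot":[0,0,0],"jaw":-1}]' 30;  python3 -m pendant '[{"linear":[0,0,0],"delta_rot":[0,0,0],"jaw":1},{"linear":[0,0,0],"delta_rot":[0,0,0],"jaw":1},{"linear":[0,0,0],"delta_rot":[0,0,0],"jaw":1},{"linear":[0,0,0],"delta_rot":[0,0,0],"jaw":1},{"linear":[0,0,0],"delta_rot":[0,0,0],"jaw":1},{"linear":[0,0,0],"delta_rot":[0,0,0],"jaw":1},{"linear":[0,0,0],"delta_rot":[0,0,0],"jaw":1}]'
```

```text
time: 10.63
position: [0.5073, -0.4029, 0.0374]
orientation: [2.218, 2.222, 0.0]
ft_force: [0.0, 0.8, 0.6]
gripper_width: 0.0883
gripper_force: 0.0
time: 11.22
position: [0.506, -0.4035, 0.0362]
orientation: [2.221, 2.221, -0.0]
ft_force: [-0.8, 0.9, 2.1]
gripper_width: 0.0526
gripper_force: 30.0
```

```bash
python3 -m pendant '[{"linear":[0,0,-0.06],"delta_rot":[0,0,0],"jaw":1},{"linear":[0,0,-0.14],"delta_rot":[0,0,0],"jaw":1},{"linear":[0,0,-0.16],"delta_rot":[0,0,0],"jaw":1},{"linear":[0,0,-0.16],"delta_rot":[0,0,0],"jaw":1},{"linear":[0,0,-0.12],"delta_rot":[0,0,0],"jaw":1},{"linear":[0.15,0.0432,0],"delta_rot":[0,0,0],"jaw":1},{"linear":[0.15,0.0432,0],"delta_rot":[0,0,0],"jaw":1},{"linear":[0.15,0.0432,0],"delta_rot":[0,0,0],"jaw":1}]'
python3 -m pendant '[{"linear":[0.15,0.0432,0],"delta_rot":[0,0,0],"jaw":1},{"linear":[0.15,0.0432,0],"delta_rot":[0,0,0],"jaw":1},{"linear":[0.15,0.0432,0],"delta_rot":[0,0,0],"jaw":1},{"linear":[0.15,0.0432,0],"delta_rot":[0,0,0],"jaw":1},{"linear":[0.15,0.0432,0],"delta_rot":[0,0,0],"jaw":1},{"linear":[0.15,0.0432,0],"delta_rot":[0,0,0],"jaw":1},{"linear":[0.15,0.0432,0],"delta_rot":[0,0,0],"jaw":1},{"linear":[0.15,0.0432,0],"delta_rot":[0,0,0],"jaw":1}]'
python3 -m pendant '[{"linear":[0.15,0.0432,0],"delta_rot":[0,0,0],"jaw":1},{"linear":[0,0,0],"delta_rot":[0,0,0],"jaw":1},{"linear":[0,0,0],"delta_rot":[0,0,0],"jaw":1},{"linear":[0,0,0],"delta_rot":[0,0,0],"jaw":1}]'
python3 snap.py w6; python3 - <<'E'
from h import *
cv2.imwrite("pics/scene2.png",optics.get_image("scene"))
cv2.imwrite("pics/side2.png",optics.get_image("side"))
E
```

```text
time: 11.88
position: [0.5383, -0.29, 0.1962]
orientation: [2.223, 2.219, 0.001]
ft_force: [-0.0, 0.6, -2.4]
gripper_width: 0.0526
gripper_force: 30.0
time: 12.55
position: [0.6246, 0.0113, 0.1953]
orientation: [-2.221, -2.221, 0.001]
ft_force: [1.0, -0.7, -2.8]
gripper_width: 0.0526
gripper_force: 30.0
time: 12.88
position: [0.6351, 0.0467, 0.1952]
orientation: [-2.22, -2.222, 0.002]
ft_force: [-0.7, 0.4, -2.1]
gripper_width: 0.0523
gripper_force: 30.0
[0.63511332 0.04673956 0.19515064] 12.8833 [0.63519205 0.11804057 0.37000048]
```

View pics/w6.png

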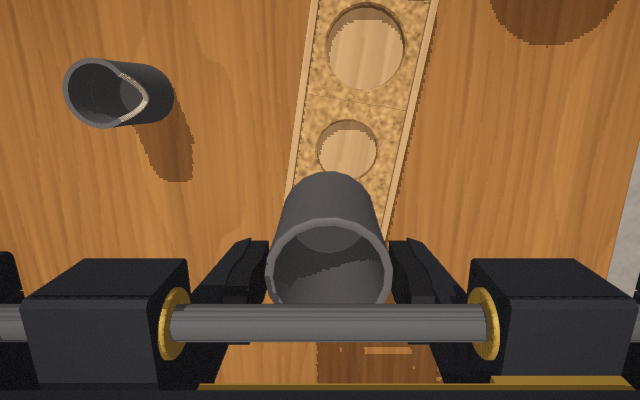

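```bash
python3 - <<'E'
from h import *; import pickle
c=pickle.load(open("pics/w6.pkl","rb")); p,q=plane(c,328,46,.0195),plane(c,404.5,46,.0195); print((p+q)/2,np.linalg.norm(p-q))
p,q=plane(c,366,3.5,.0195),plane(c,366,90,.0195); print((p+q)/2,np.linalg.norm(p-q))
E
python3 -m pendant '[{"linear":[0.15,0.0432,0],"delta_rot":[0,0,0],"jaw":1},{"linear":[0.15,0.0432,0],"delta_rot":[0,0,0],"jaw":1},{"linear":[0.15,0.0432,0],"delta_rot":[0,0,0],"jaw":1},{"linear":[0,0,0],"delta_rot":[0,0,0],"jaw":1},{"linear":[0,0,0],"delta_rot":[0,0,0],"jaw":1},{"linear":[0,0,0],"delta_rot":[0,0,0],"jaw":1}]'
```

```text
[0.66922126 0.15942879 0.0195    ] 0.06924403676620748
[0.66904959 0.15767616 0.0195    ] 0.07290483550488558
time: 13.53
position: [0.6679, 0.1581, 0.1956]
orientation: [-2.222, -2.22, 0.001]
ft_force: [-0.6, 0.1, -1.7]
gripper_width: 0.0523
gripper_force: 30.0
```

```bash
python3 -m pendant '[{"linear":[0,0.004,0.12],"delta_rot":[0,0,0],"jaw":1},{"linear":[0,0,0.14],"delta_rot":[0,0,0],"jaw":1},{"linear":[0,0,0.14],"delta_rot":[0,0,0],"jaw":1},{"linear":[0,0,0.08],"delta_rot":[0,0,0],"jaw":1},{"linear":[0,0,0.05],"delta_rot":[0,0,0],"jaw":1},{"linear":[0,0,0.03],"delta_rot":[0,0,0],"jaw":1},{"linear":[0,0,0.02],"delta_rot":[0,0,0],"jaw":1},{"linear":[0,0,0],"delta_rot":[0,0,0],"jaw":1}]'; python3 -m pendant '[{"linear":[0,0,0.01],"delta_rot":[0,0,0],"jaw":1},{"linear":[0,0,0],"delta_rot":[0,0,0],"jaw":1},{"linear":[0,0,0],"delta_rot":[0,0,0],"jaw":1}]';  python3 -m pendant '[{"linear":[0,0,0.006],"delta_rot":[0,0,0],"jaw":1},{"linear":[0,0,0],"delta_rot":[0,0,0],"jaw":1},{"linear":[0,0,0],"delta_rot":[0,0,0],"jaw":1}]'
```

```text
time: 14.2
position: [0.6695, 0.1585, 0.0512]
orientation: [2.222, 2.22, 0.001]
ft_force: [0.1, -0.0, -1.0]
gripper_width: 0.0524
gripper_force: 30.0
time: 14.45
position: [0.6699, 0.1594, 0.0497]
orientation: [2.22, 2.221, 0.002]
ft_force: [0.3, -0.0, -1.8]
gripper_width: 0.0526
gripper_force: 30.0
time: 14.7
position: [0.6691, 0.1594, 0.0471]
orientation: [2.221, 2.221, 0.0]
ft_force: [-0.5, 1.0, -1.7]
gripper_width: 0.0526
gripper_force: 30.0
```

```bash
python3 -m pendant '[{"linear":[0,0,0.008],"delta_rot":[0,0,0],"jaw":1},{"linear":[0,0,0],"delta_rot":[0,0,0],"jaw":1},{"linear":[0,0,0],"delta_rot":[0,0,0],"jaw":1}]';  python3 -m pendant '[{"linear":[0,0,0.004],"delta_rot":[0,0,0],"jaw":1},{"linear":[0,0,0],"delta_rot":[0,0,0],"jaw":1},{"linear":[0,0,0],"delta_rot":[0,0,0],"jaw":1}]';  python3 -m pendant '[{"linear":[0,0,0.004],"delta_rot":[0,0,0],"jaw":1},{"linear":[0,0,0],"delta_rot":[0,0,0],"jaw":1},{"linear":[0,0,0],"delta_rot":[0,0,0],"jaw":1}]'
```

```text
time: 14.95
position: [0.6688, 0.1593, 0.0446]
orientation: [-2.221, -2.221, 0.001]
ft_force: [-0.1, 0.9, -1.7]
gripper_width: 0.0528
gripper_force: 30.0
time: 15.2
position: [0.6689, 0.1593, 0.0438]
orientation: [-2.221, -2.221, 0.0]
ft_force: [0.4, -0.2, -1.8]
gripper_width: 0.0525
gripper_force: 30.0
time: 15.45
position: [0.6692, 0.1595, 0.0434]
orientation: [2.221, 2.221, 0.001]
ft_force: [-1.7, 1.6, 3.0]
gripper_width: 0.0531
gripper_force: 30.0
```

```bash
python3 -m pendant '[{"linear":[0,0,0],"delta_rot":[0,0,0],"jaw":-1},{"linear":[0,0,0],"delta_rot":[0,0,0],"jaw":-1},{"linear":[0,0,0],"delta_rot":[0,0,0],"jaw":-1},{"linear":[0,0,0],"delta_rot":[0,0,0],"jaw":-1},{"linear":[0,0,0],"delta_rot":[0,0,0],"jaw":-1},{"linear":[0,0,-0.04],"delta_rot":[0,0,0],"jaw":-1},{"linear":[0,0,-0.12],"delta_rot":[0,0,0],"jaw":-1},{"linear":[0,0,-0.15],"delta_rot":[0,0,0],"jaw":-1}]'
python3 -m pendant '[{"linear":[0,0,-0.15],"delta_rot":[0,0,0],"jaw":-1},{"linear":[0,0,-0.15],"delta_rot":[0,0,0],"jaw":-1},{"linear":[0.113,-0.104,0],"delta_rot":[0,0,0],"jaw":-1},{"linear":[0.113,-0.104,0],"delta_rot":[0,0,0],"jaw":-1},{"linear":[0.113,-0.104,0],"delta_rot":[0,0,0],"jaw":-1},{"linear":[0.113,-0.104,0],"delta_rot":[0,0,0],"jaw":-1},{"linear":[0.113,-0.104,0],"delta_rot":[0,0,0],"jaw":-1}]'
python3 -m pendant '[{"linear":[0,0,0],"delta_rot":[0,0,0],"jaw":-1},{"linear":[0,0,0],"delta_rot":[0,0,0],"jaw":-1},{"linear":[0,0,0],"delta_rot":[0,0,0],"jaw":-1}]'
python3 snap.py w7
```

```text
time: 16.12
position: [0.6665, 0.159, 0.1182]
orientation: [-2.218, -2.218, 0.008]
ft_force: [0.5, -0.2, 0.9]
gripper_width: 0.088
gripper_force: 0.0
time: 16.7
position: [0.5378, 0.3015, 0.1965]
orientation: [2.222, 2.221, 0.002]
ft_force: [0.2, 0.4, 0.2]
gripper_width: 0.0882
gripper_force: 0.0
time: 16.95
position: [0.5395, 0.3005, 0.1962]
orientation: [2.22, 2.221, 0.001]
ft_force: [0.3, 0.8, 0.6]
gripper_width: 0.0886
gripper_force: 0.0
[0.53949151 0.3004531  0.19620306] 16.95 [0.53908732 0.37172871 0.37108608]
```

View pics/w7.png

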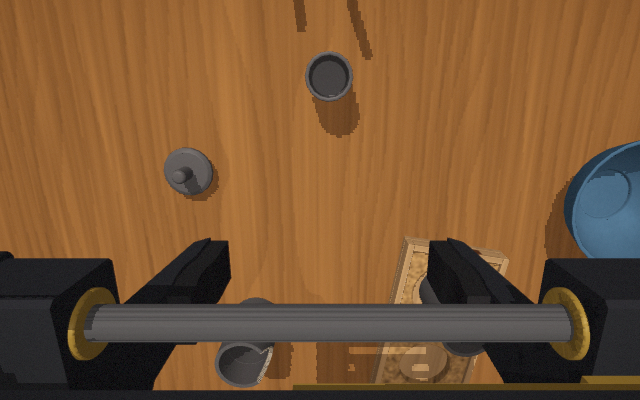

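```bash
python3 - <<'E'
from h import *; import pickle
c=pickle.load(open("pics/w7.pkl","rb")); S=optics.get_calibration("scene"); D=optics.get_calibration("side")
print(plane(c,328.5,76,.045),tri([(c,328.5,76),(S,420.7,312.3),(D,252.7,370)]))
print(plane(c,170-170+189,171,.0145),plane(S,550,395,.1),plane(S,565,340,.2))
E
```

```text
[0.5399031  0.38629789 0.045     ] (array([0.53981205, 0.38553084, 0.0412248 ]), np.float64(0.0009401604521988031))
[0.39925057 0.29638888 0.0145    ] [0.51341542 0.638739   0.1       ] [0.48332425 0.60480418 0.2       ]
```

```bash
python3 -m pendant '[{"linear":[0.114,0,0.04],"delta_rot":[0,0,0],"jaw":-1},{"linear":[0.114,0,0.06],"delta_rot":[0,0,0],"jaw":-1},{"linear":[0.114,0,0.06],"delta_rot":[0,0,0],"jaw":-1},{"linear":[0,0,0.13],"delta_rot":[0,0,0],"jaw":-1},{"linear":[0,0,0.13],"delta_rot":[0,0,0],"jaw":-1},{"linear":[0,0,0.13],"delta_rot":[0,0,0],"jaw":-1},{"linear":[0,0,0.08],"delta_rot":[0,0,0],"jaw":-1},{"linear":[0,0,0],"delta_rot":[0,0,0],"jaw":-1}]' 20;  python3 -m pendant '[{"linear":[0,0,0.07],"delta_rot":[0,0,0],"jaw":-1},{"linear":[0,0,0],"delta_rot":[0,0,0],"jaw":-1},{"linear":[0,0,0],"delta_rot":[0,0,0],"jaw":-1},{"linear":[0,0,0],"delta_rot":[0,0,0],"jaw":-1}]'
```

```text
time: 17.67
position: [0.5365, 0.3827, 0.0317]
orientation: [-2.222, -2.217, 0.015]
ft_force: [-1.0, 0.3, -0.9]
gripper_width: 0.088
gripper_force: 0.0
time: 18.0
position: [0.5405, 0.386, 0.0221]
orientation: [2.222, 2.22, 0.003]
ft_force: [-0.3, 0.4, 0.6]
gripper_width: 0.0881
gripper_force: 0.0
```

```bash
python3 -m pendant '[{"linear":[0,0,0],"delta_rot":[0,0,0],"jaw":1},{"linear":[0,0,0],"delta_rot":[0,0,0],"jaw":1},{"linear":[0,0,0],"delta_rot":[0,0,0],"jaw":1},{"linear":[0,0,0],"delta_rot":[0,0,0],"jaw":1},{"linear":[0,0,0],"delta_rot":[0,0,0],"jaw":1},{"linear":[0,0,0],"delta_rot":[0,0,0],"jaw":1},{"linear":[0,0,0],"delta_rot":[0,0,0],"jaw":1},{"linear":[0,0,0],"delta_rot":[0,0,0],"jaw":1}]'; python3 -m pendant '[{"linear":[0,0,-0.06],"delta_rot":[0,0,0],"jaw":1},{"linear":[0,0,-0.14],"delta_rot":[0,0,0],"jaw":1},{"linear":[0,0,-0.16],"delta_rot":[0,0,0],"jaw":1},{"linear":[0,0,-0.16],"delta_rot":[0,0,0],"jaw":1},{"linear":[0,0,-0.16],"delta_rot":[0,0,0],"jaw":1},{"linear":[0,0,-0.06],"delta_rot":[0,0,0],"jaw":1},{"linear":[0,0,0],"delta_rot":[0,0,0],"jaw":1}]'
```

```text
time: 18.67
position: [0.5389, 0.386, 0.0203]
orientation: [-2.221, -2.222, 0.0]
ft_force: [-0.0, -0.5, -0.6]
gripper_width: 0.0368
gripper_force: 0.0
time: 19.25
position: [0.542, 0.3876, 0.2135]
orientation: [2.218, 2.219, 0.017]
ft_force: [0.4, -0.5, 0.4]
gripper_width: 0.0005
gripper_force: 0.0
```

```bash
python3 - <<'E'
from h import *
i=optics.get_image("scene"); j=optics.get_image("side")
cv2.imwrite("pics/s3.png",np.hstack([i[150:,240:540],j[150:,150:450]]))
E
```

```text
(no output)
```

View pics/s3.png

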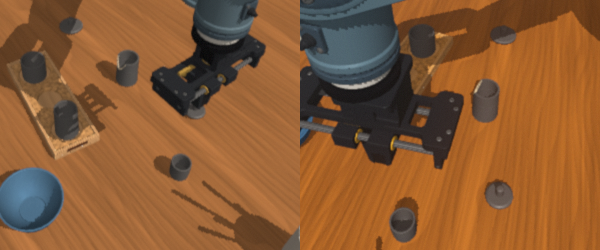

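```bash
python3 snap.py w8; python3 - <<'E'
from h import *; import pickle
s=readout.read_state(); print(s["position"],s["orientation"],s["qpos"])
S=optics.get_calibration("scene"); D=optics.get_calibration("side"); W=optics.get_calibration("wrist")
for c in (S,D,W): print(proj(c,s["position"]),proj(c,[.54,.386,.045]))
print(plane(S,420,313,.045),plane(D,253,370,.045))
E
```

```text
[0.53925374 0.38616431 0.20680661] 19.35 [0.53881271 0.4572535  0.38175635]
[0.5383573  0.38573998 0.20482897] [-2.22112702e+00 -2.22121683e+00  1.68426042e-03] [ 4.42903498e-01  3.76202483e-01  1.37321512e+00 -1.55662103e-06
  1.39331300e+00  4.42863340e-01]
(np.float64(434.9832859727737), np.float64(263.84800812892894)) (np.float64(421.3427340643724), np.float64(311.51165198379334))
(np.float64(239.3211974099052), np.float64(319.7417691440883)) (np.float64(251.7807615135086), np.float64(369.63682883185294))
(np.float64(328.1306467467799), np.float64(235.55996189395884)) (np.float64(330.0054872374341), np.float64(171.33101291425984))
[0.5446394  0.38678023 0.045     ] [0.53792011 0.38611169 0.045     ]
```

View pics/w8.png

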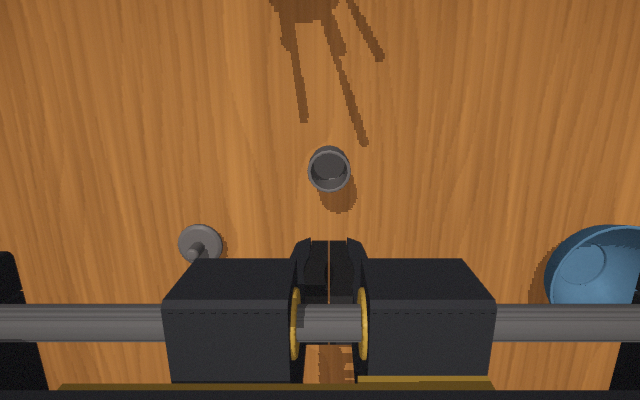

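```bash
python3 - <<'E'
from h import *; import pickle
a=pickle.load(open("pics/w7.pkl","rb"));b=pickle.load(open("pics/w8.pkl","rb"))
print(tri([(a,328.5,76),(b,329,168)]))
E
python3 -m pendant '[{"linear":[0,0,0],"delta_rot":[0,0,0],"jaw":-1},{"linear":[0,0,0],"delta_rot":[0,0,0],"jaw":-1},{"linear":[0,0,0],"delta_rot":[0,0,0],"jaw":-1},{"linear":[0,0,0],"delta_rot":[0,0,0],"jaw":-1},{"linear":[0,0,0],"delta_rot":[0,0,0],"jaw":-1},{"linear":[0,0,0],"delta_rot":[0,0,0],"jaw":-1},{"linear":[0,0,0],"delta_rot":[0,0,0],"jaw":-1},{"linear":[0,0,0],"delta_rot":[0,0,0],"jaw":-1}]' 30
python3 -m pendant '[{"linear":[0,0,0.14],"delta_rot":[0,0,0],"jaw":-1},{"linear":[0,0,0.15],"delta_rot":[0,0,0],"jaw":-1},{"linear":[0,0,0.15],"delta_rot":[0,0,0],"jaw":-1},{"linear":[0,0,0.15],"delta_rot":[0,0,0],"jaw":-1},{"linear":[0,0,0.1],"delta_rot":[0,0,0],"jaw":-1},{"linear":[0,0,0.05],"delta_rot":[0,0,0],"jaw":-1},{"linear":[0,0,0],"delta_rot":[0,0,0],"jaw":-1},{"linear":[0,0,0],"delta_rot":[0,0,0],"jaw":-1}]'
python3 - <<'E'
from h import *
i=optics.get_image("scene"); j=optics.get_image("side")
mosaic({"scene":i,"side":j},[("scene",370,250),("side",205,300)],"pics/m4.png",w=96,k=4,cols=2)
E
```

```text
(array([0.54018654, 0.38687786, 0.03206889]), np.float64(0.0002511041342884325))
time: 20.07
position: [0.539, 0.386, 0.2053]
orientation: [-2.221, -2.221, 0.0]
ft_force: [1.2, -0.0, -0.1]
gripper_width: 0.0518
gripper_force: 0.0
time: 20.73
position: [0.5394, 0.3862, 0.0209]
orientation: [2.221, 2.221, 0.0]
ft_force: [0.2, 0.2, 0.7]
gripper_width: 0.0882
gripper_force: 0.0
```

View pics/m4.png

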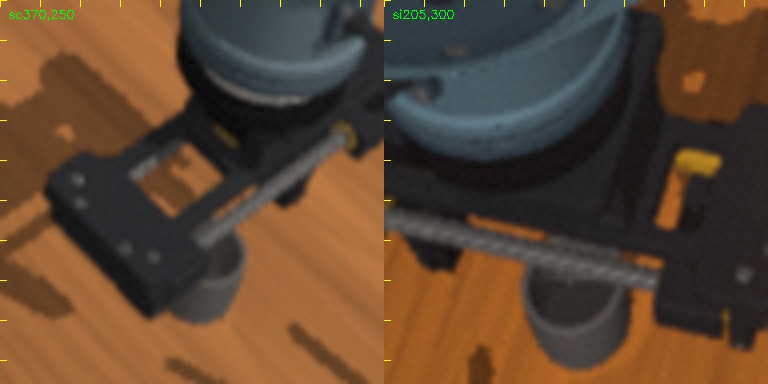

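```bash
python3 -m pendant '[{"linear":[0,0,0],"delta_rot":[0,0,0],"jaw":1},{"linear":[0,0,0],"delta_rot":[0,0,0],"jaw":1},{"linear":[0,0,0],"delta_rot":[0,0,0],"jaw":1},{"linear":[0,0,0],"delta_rot":[0,0,0],"jaw":1},{"linear":[0,0,0],"delta_rot":[0,0,0],"jaw":1},{"linear":[0,0,0],"delta_rot":[0,0,0],"jaw":1}]'; python3 -m pendant '[{"linear":[0,0,0],"delta_rot":[0,0,0],"jaw":1}]';python3 -m pendant '[{"linear":[0,0,0],"delta_rot":[0,0,0],"jaw":1}]';python3 -m pendant '[{"linear":[0,0,0],"delta_rot":[0,0,0],"jaw":1}]'
python3 - <<'E'
from h import *
i=optics.get_image("scene"); j=optics.get_image("side")
mosaic({"scene":i,"side":j},[("scene",370,250),("side",205,300)],"pics/m5.png",w=96,k=4,cols=2)
E
```

```text
time: 21.33
position: [0.5391, 0.386, 0.0205]
orientation: [2.221, 2.221, 0.0]
ft_force: [-0.0, -0.6, 0.2]
gripper_width: 0.0506
gripper_force: 0.0
time: 21.42
position: [0.5389, 0.386, 0.0203]
orientation: [-2.221, -2.221, 0.0]
ft_force: [-0.5, -0.3, -0.2]
gripper_width: 0.0436
gripper_force: 0.0
time: 21.5
position: [0.539, 0.386, 0.0203]
orientation: [-2.221, -2.221, 0.0]
ft_force: [0.1, -0.2, 0.3]
gripper_width: 0.0367
gripper_force: 0.0
time: 21.58
position: [0.5389, 0.386, 0.0202]
orientation: [-2.221, -2.221, 0.0]
ft_force: [-0.4, 0.2, 0.3]
gripper_width: 0.0301
gripper_force: 0.0
```

View pics/m5.png

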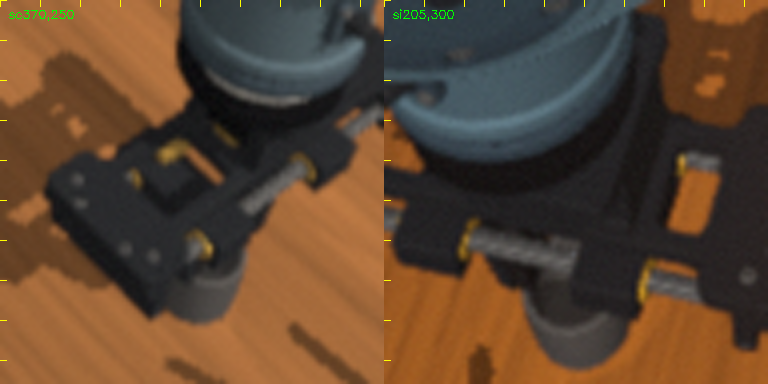

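```bash
python3 - <<'E'
from h import *
S=optics.get_calibration("scene"); D=optics.get_calibration("side"); W=optics.get_calibration("wrist")
for n,p in (("tip-",[.486,.386,.02]),("tip+",[.592,.386,.02]),("cupfoot",[.54,.386,0]),("cuprim",[.54,.386,.045]),("body",[.54,.386,.084])):
    print(n,[tuple(np.round(proj(c,p),1)) for c in(S,D,W)])
# tip- hypotheses: intersect side px with planes
print(plane(D,294,387,.02),plane(D,217.75,367.5,.02),plane(S,442.5,301,.02),tri([(S,442.5,301),(D,294,387)]))
i=optics.get_image("wrist"); cv2.imwrite("pics/w9.png",i); print(np.array(W["pose"])[:3,3])
E
```

```text
tip- [(np.float64(437.6), np.float64(304.1)), (np.float64(285.3), np.float64(383.4)), (np.float64(226.8), np.float64(235.3))]
tip+ [(np.float64(401.4), np.float64(331.6)), (np.float64(223.6), np.float64(368.7)), (np.float64(429.6), np.float64(235.4))]
cupfoot [(np.float64(418.2), np.float64(322.6)), (np.float64(254.8), np.float64(380.5)), (np.float64(330.0), np.float64(222.2))]
cuprim [(np.float64(421.3), np.float64(311.5)), (np.float64(251.8), np.float64(369.6)), (np.float64(330.5), np.float64(256.2))]
body [(np.float64(424.2), np.float64(301.2)), (np.float64(248.9), np.float64(359.2)), (np.float64(331.2), np.float64(304.4))]
[0.4707595  0.38824224 0.02      ] [0.60226113 0.38627086 0.02      ] [0.47198673 0.38691933 0.02      ] (array([0.47100326, 0.38698102, 0.01817091]), np.float64(0.0006146443355244177))
[0.53889029 0.45724837 0.19515661]
```

```bash
python3 - <<'E'
import cv2,numpy as np
i=cv2.imread("pics/w9.png")[150:340,230:430]
h=cv2.cvtColor(i,cv2.COLOR_BGR2HSV)
for y in range(0,190,6):
    print(150+y,''.join('.' if h[y,x,1]>110 and h[y,x,2]>70 else ('#' if h[y,x,2]<45 else ('o' if h[y,x,2]<90 else '+')) for x in range(0,200,3)))
E
```

```text
150 ...................................................................
156 ...................................................................
162 ...................................................................
168 ...................................................................
174 ...................................................................
180 ...................................................................
186 ...................................................................
192 ...............................+oooo+..............................
198 ...........................oooooooooooooo..........................
204 .........................oooooooooooooooooo........................
210 .......................ooooooooooooooooooooo.......................
216 ......................oooooo++++++++++++ooooo......................
222 .....................ooo+++++oooooooooo++++ooo.....................
228 .....................o+++ooooooooooooooooo++++o....................
234 ....................o++ooooooooooooooooooooo+++o...................
240 ................
[... 503 characters left out ...]
##########ooooooooooooooooo#############o###########
288 oo###..#################o.oooo+ooooo++++++#############o#o#o..####o
294 ####....################.......+++++++....##############o#o....####
300 ###.....o############o##...................##oooooooo#####.....####
306 ###...ooooooooooooooooooooooooooooooooooooooooooooooooooooooo...###
312 ##o..oo++++++++++++++++++++++++++++++++++++++++++++++++++++++...###
318 ##...o++++++++++++++++++++++++++++++++++++++++++++++++++++++++..###
324 ##...o++++++++++++++++++++++++++++++++++++++++++++++++++++++++...#o
330 ##...o++++++++++++++++++++++++++++++++++++++++++++++++++++++++...#o
336 o#...oo+++++++++++++++++++++++++++++++++++++++++++++++++++++++...#o
```

```bash
python3 -m pendant '[{"linear":[0,0,0],"delta_rot":[0,0,0],"jaw":-0.3},{"linear":[0,0,0],"delta_rot":[0,0,0],"jaw":-0.3},{"linear":[0,0,0],"delta_rot":[0,0,0],"jaw":-0.3},{"linear":[0,0,0],"delta_rot":[0,0,0],"jaw":-0.3},{"linear":[0,0,0],"delta_rot":[0,0,0],"jaw":-0.3},{"linear":[0,0,0],"delta_rot":[0,0,0],"jaw":-0.3},{"linear":[0,0,0],"delta_rot":[0,0,0],"jaw":-0.3}]' 30; python3 -m pendant '[{"linear":[0,0,0.012],"delta_rot":[0,0,0],"jaw":-0.3},{"linear":[0,0,0.012],"delta_rot":[0,0,0],"jaw":-0.3},{"linear":[0,0,0],"delta_rot":[0,0,0],"jaw":1},{"linear":[0,0,0],"delta_rot":[0,0,0],"jaw":1},{"linear":[0,0,0],"delta_rot":[0,0,0],"jaw":1}]';python3 -m pendant '[{"linear":[0,0,0],"delta_rot":[0,0,0],"jaw":1}]';python3 -m pendant '[{"linear":[0,0,0],"delta_rot":[0,0,0],"jaw":1}]'
```

```text
time: 22.32
position: [0.539, 0.386, 0.0203]
orientation: [-2.221, -2.221, 0.0]
ft_force: [1.1, -0.2, -1.4]
gripper_width: 0.0571
gripper_force: 0.0
time: 22.73
position: [0.539, 0.386, 0.0142]
orientation: [-2.221, -2.221, 0.0]
ft_force: [-0.1, -0.2, 0.2]
gripper_width: 0.0397
gripper_force: 30.2
time: 22.82
position: [0.539, 0.386, 0.0143]
orientation: [-2.221, -2.221, 0.0]
ft_force: [0.1, 0.2, -0.3]
gripper_width: 0.0391
gripper_force: 30.0
time: 22.9
position: [0.539, 0.386, 0.0143]
orientation: [-2.221, -2.221, 0.0]
ft_force: [-0.6, -1.4, 0.0]
gripper_width: 0.0392
gripper_force: 30.0
```

```bash
python3 -m pendant '[{"linear":[0,0,-0.04],"delta_rot":[0,0,0],"jaw":1},{"linear":[0,0,-0.08],"delta_rot":[0,0,0],"jaw":1},{"linear":[0,0,-0.12],"delta_rot":[0,0,0],"jaw":1},{"linear":[0,0,-0.14],"delta_rot":[0,0,0],"jaw":1},{"linear":[0,0,-0.14],"delta_rot":[0,0,0],"jaw":1},{"linear":[0,0,-0.12],"delta_rot":[0,0,0],"jaw":1},{"linear":[0,0,0],"delta_rot":[0,0,0],"jaw":1},{"linear":[0,0,0],"delta_rot":[0,0,0],"jaw":1}]'
python3 -m pendant '[{"linear":[-0.143,0.0507,0],"delta_rot":[0,0,0],"jaw":1},{"linear":[-0.143,0.0507,0],"delta_rot":[0,0,0],"jaw":1},{"linear":[-0.143,0.0507,0],"delta_rot":[0,0,0],"jaw":1},{"linear":[-0.143,0.0507,0],"delta_rot":[0,0,0],"jaw":1},{"linear":[-0.143,0.0507,0],"delta_rot":[0,0,0],"jaw":1},{"linear":[-0.143,0.0507,0],"delta_rot":[0,0,0],"jaw":1},{"linear":[-0.143,0.0507,0],"delta_rot":[0,0,0],"jaw":1},{"linear":[-0.143,0.0507,0],"delta_rot":[0,0,0],"jaw":1}]'
python3 -m pendant '[{"linear":[-0.143,0.0507,0],"delta_rot":[0,0,0],"jaw":1},{"linear":[0,0,0],"delta_rot":[0,0,0],"jaw":1},{"linear":[0,0,0],"delta_rot":[0,0,0],"jaw":1},{"linear":[0,0,0],"delta_rot":[0,0,0],"jaw":1}]'
python3 snap.py w10; python3 - <<'E'
import cv2
from h import *
i=cv2.imread("pics/w10.png")[150:340,230:430]
h=cv2.cvtColor(i,cv2.COLOR_BGR2HSV)
for y in range(0,190,6):
    print(150+y,''.join('.' if h[y,x,1]>110 and h[y,x,2]>70 else ('#' if h[y,x,2]<45 else ('o' if h[y,x,2]<90 else '+')) for x in range(0,200,3)))
E
```

```text
time: 23.57
position: [0.5405, 0.3868, 0.178]
orientation: [2.22, 2.22, 0.009]
ft_force: [-0.3, -0.6, -0.5]
gripper_width: 0.0389
gripper_force: 30.0
time: 24.23
position: [0.6393, 0.0982, 0.1722]
orientation: [-2.22, -2.22, 0.004]
ft_force: [1.0, 0.4, -0.4]
gripper_width: 0.0394
gripper_force: 30.0
time: 24.57
position: [0.6519, 0.0646, 0.1726]
orientation: [-2.22, -2.219, 0.003]
ft_force: [0.2, 0.9, -1.1]
gripper_width: 0.0394
gripper_force: 30.0
[0.65188561 0.06455123 0.17261487] 24.5667 [0.65238782 0.13567087 0.34756404]
150 ...................................................................
156 ...................................................................
162 ..............+....................................................
168 ...................................................................
174 ...................................................................
180 ....................................................+..............
186 ...................................................................
192 .............................................................
[... 1034 characters left out ...]
####ooooooooooooooo+ooooooooo+++.##############oo###
288 ##################ooooo++ooooooooooooooooo+++....############oo##oo
294 #################ooooooo+++++ooooooooo+++++......################o#
300 #################.+ooooooooo+++++++++++...........####ooooooo##oo#o
306 ooooooooooooooooooooooooooooooooooooooooooooooooooooooooooooooooooo
312 +++++++++++++++++++++++++++++++++++++++++++++++++++++++++++++++++++
318 +++++++++++++++++++++++++++++++++++++++++++++++++++++++++++++++++++
324 +++++++++++++++++++++++++++++++++++++++++++++++++++++++++++++++++++
330 +++++++++++++++++++++++++++++++++++++++++++++++++++++++++++++++++++
336 +++++++++++++++++++++++++++++++++++++++++++++++++++++++++++++++++++
```

```bash
python3 -m pendant '[{"linear":[0,0,0.1],"delta_rot":[0,0,0],"jaw":1},{"linear":[0,0,0.14],"delta_rot":[0,0,0],"jaw":1},{"linear":[0,0,0.14],"delta_rot":[0,0,0],"jaw":1},{"linear":[0,0,0.08],"delta_rot":[0,0,0],"jaw":1},{"linear":[0,0,0.05],"delta_rot":[0,0,0],"jaw":1},{"linear":[0,0,0.04],"delta_rot":[0,0,0],"jaw":1},{"linear":[0,0,0],"delta_rot":[0,0,0],"jaw":1},{"linear":[0,0,0],"delta_rot":[0,0,0],"jaw":1}]'; python3 -m pendant '[{"linear":[0,0,0.02],"delta_rot":[0,0,0],"jaw":1},{"linear":[0,0,0.01],"delta_rot":[0,0,0],"jaw":1},{"linear":[0,0,0],"delta_rot":[0,0,0],"jaw":1},{"linear":[0,0,0],"delta_rot":[0,0,0],"jaw":1}]';  python3 -m pendant '[{"linear":[0,0,0.006],"delta_rot":[0,0,0],"jaw":1},{"linear":[0,0,0],"delta_rot":[0,0,0],"jaw":1},{"linear":[0,0,0],"delta_rot":[0,0,0],"jaw":1}]'
```

```text
time: 25.28
position: [0.6535, 0.0649, 0.0376]
orientation: [2.22, 2.222, 0.001]
ft_force: [1.4, -0.1, 0.0]
gripper_width: 0.039
gripper_force: 30.0
time: 25.62
position: [0.6534, 0.0642, 0.0299]
orientation: [2.221, 2.221, 0.001]
ft_force: [-0.4, -0.5, -0.7]
gripper_width: 0.039
gripper_force: 30.0
time: 25.87
position: [0.6531, 0.0642, 0.0279]
orientation: [2.222, 2.221, 0.0]
ft_force: [0.3, 0.8, -0.6]
gripper_width: 0.0393
gripper_force: 30.0
```

```bash
python3 -m pendant '[{"linear":[0,0,0.012],"delta_rot":[0,0,0],"jaw":1},{"linear":[0,0,0],"delta_rot":[0,0,0],"jaw":1},{"linear":[0,0,0],"delta_rot":[0,0,0],"jaw":1}]'; python3 -m pendant '[{"linear":[0,0,0.006],"delta_rot":[0,0,0],"jaw":1},{"linear":[0,0,0],"delta_rot":[0,0,0],"jaw":1},{"linear":[0,0,0],"delta_rot":[0,0,0],"jaw":1}]';  python3 -m pendant '[{"linear":[0,0,0.004],"delta_rot":[0,0,0],"jaw":1},{"linear":[0,0,0],"delta_rot":[0,0,0],"jaw":1},{"linear":[0,0,0],"delta_rot":[0,0,0],"jaw":1}]'; python3 -m pendant '[{"linear":[0,0,0.004],"delta_rot":[0,0,0],"jaw":1},{"linear":[0,0,0],"delta_rot":[0,0,0],"jaw":1},{"linear":[0,0,0],"delta_rot":[0,0,0],"jaw":1}]'
```

```text
time: 26.12
position: [0.6528, 0.0643, 0.0245]
orientation: [-2.221, -2.221, 0.001]
ft_force: [0.9, 0.3, -1.5]
gripper_width: 0.0392
gripper_force: 30.0
time: 26.37
position: [0.653, 0.0642, 0.0232]
orientation: [-2.221, -2.221, 0.0]
ft_force: [-0.6, 0.3, -0.0]
gripper_width: 0.0391
gripper_force: 30.0
time: 26.62
position: [0.653, 0.0643, 0.0223]
orientation: [-2.221, -2.221, 0.0]
ft_force: [0.4, -0.1, -0.5]
gripper_width: 0.0389
gripper_force: 30.0
time: 26.87
position: [0.6531, 0.0643, 0.0213]
orientation: [-2.221, -2.221, 0.0]
ft_force: [0.6, 0.4, -0.4]
gripper_width: 0.0391
gripper_force: 30.0
```

```bash
python3 -m pendant '[{"linear":[0,0,0.002],"delta_rot":[0,0,0],"jaw":1},{"linear":[0,0,0],"delta_rot":[0,0,0],"jaw":1},{"linear":[0,0,0],"delta_rot":[0,0,0],"jaw":1}]'; python3 -m pendant '[{"linear":[0,0,0.002],"delta_rot":[0,0,0],"jaw":1},{"linear":[0,0,0],"delta_rot":[0,0,0],"jaw":1},{"linear":[0,0,0],"delta_rot":[0,0,0],"jaw":1}]'
```

```text
time: 27.12
position: [0.6532, 0.0643, 0.021]
orientation: [2.221, 2.221, 0.0]
ft_force: [-0.4, 0.3, 1.3]
gripper_width: 0.0394
gripper_force: 30.0
time: 27.37
position: [0.6534, 0.0643, 0.0209]
orientation: [2.221, 2.221, 0.001]
ft_force: [-0.3, 0.6, 4.6]
gripper_width: 0.0393
gripper_force: 30.0
```

```bash
python3 -m pendant '[{"linear":[0,0,0],"delta_rot":[0,0,0],"jaw":-0.1},{"linear":[0,0,0],"delta_rot":[0,0,0],"jaw":-0.1},{"linear":[0,0,0],"delta_rot":[0,0,0],"jaw":-0.1},{"linear":[0,0,0],"delta_rot":[0,0,0],"jaw":-0.1},{"linear":[0,0,-0.04],"delta_rot":[0,0,0],"jaw":-0.1},{"linear":[0,0,-0.08],"delta_rot":[0,0,0],"jaw":-0.1},{"linear":[0,0,-0.12],"delta_rot":[0,0,0],"jaw":-0.1},{"linear":[0,0,-0.15],"delta_rot":[0,0,0],"jaw":-1}]'
python3 -m pendant '[{"linear":[0,0,-0.15],"delta_rot":[0,0,0],"jaw":-1},{"linear":[0,0,-0.14],"delta_rot":[0,0,0],"jaw":-1},{"linear":[-0.117,-0.0876,0],"delta_rot":[0,0,0],"jaw":-1},{"linear":[-0.117,-0.0876,0],"delta_rot":[0,0,0],"jaw":-1},{"linear":[-0.117,-0.0876,0],"delta_rot":[0,0,0],"jaw":-1},{"linear":[-0.117,-0.0876,0],"delta_rot":[0,0,0],"jaw":-1},{"linear":[-0.117,-0.0876,0],"delta_rot":[0,0,0],"jaw":-1},{"linear":[-0.117,-0.0876,0],"delta_rot":[0,0,0],"jaw":-1}]'
python3 -m pendant '[{"linear":[-0.117,-0.0876,0],"delta_rot":[0,0,0],"jaw":-1},{"linear":[-0.117,-0.0876,0],"delta_rot":[0,0,0],"jaw":-1},{"linear":[-0.117,-0.0876,0],"delta_rot":[0,0,0],"jaw":-1},{"linear":[0,0,0],"delta_rot":[0,0,0],"jaw":-1},{"linear":[0,0,0],"delta_rot":[0,0,0],"jaw":-1},{"linear":[0,0,0],"delta_rot":[0,0,0],"jaw":-1}]'
python3 snap.py w11
python3 - <<'E'
from h import *
import pickle
i=cv2.imread("pics/w11.png"); c=pickle.load(open("pics/w11.pkl","rb"))
u,v=proj(c,[.456,-.129,.0145]); print(u,v)
g=cv2.cvtColor(i,cv2.COLOR_BGR2HSV)
m=((g[...,1]<90)&(g[...,2]>40)).astype(np.uint8); m[235:]=0
n,l,st,ce=cv2.connectedComponentsWithStats(m)
for k in range(1,n):
    if st[k,4]>300: print(st[k],ce[k])
# saves for inspection
cv2.imwrite("pics/sc4.png",optics.get_image("scene"));cv2.imwrite("pics/si4.png",optics.get_image("side"))
E
```

```text
time: 28.03
position: [0.6511, 0.0644, 0.1168]
orientation: [-2.219, -2.219, 0.005]
ft_force: [0.4, 0.7, -0.3]
gripper_width: 0.0533
gripper_force: 0.0
time: 28.7
position: [0.5206, -0.1123, 0.1912]
orientation: [2.22, 2.221, 0.0]
ft_force: [-0.3, -0.6, -0.1]
gripper_width: 0.0881
gripper_force: 0.0
time: 29.2
position: [0.4563, -0.1989, 0.191]
orientation: [2.222, 2.22, 0.001]
ft_force: [-0.1, -0.8, 0.5]
gripper_width: 0.0883
gripper_force: 0.0
[ 0.45632151 -0.1988995   0.19095209] 29.2 [ 0.45610341 -0.12762062  0.36581805]
327.6011063829054 95.1383755438449
[ 291   58   71   74 4054] [325.98347311  94.17464233]
```

```bash
python3 -m pendant '[{"linear":[0.14,0,0],"delta_rot":[0,0,0],"jaw":0.1},{"linear":[0.14,0,0.1],"delta_rot":[0,0,0],"jaw":0.1},{"linear":[0,0,0.14],"delta_rot":[0,0,0],"jaw":0.1},{"linear":[0,0,0.14],"delta_rot":[0,0,0],"jaw":0.1},{"linear":[0,0,0.14],"delta_rot":[0,0,0],"jaw":0.1},{"linear":[0,0,0.07],"delta_rot":[0,0,0],"jaw":0.1},{"linear":[0,0,0],"delta_rot":[0,0,0],"jaw":0.1},{"linear":[0,0,0],"delta_rot":[0,0,0],"jaw":0.1}]' 25; python3 -m pendant '[{"linear":[0,0,0.05],"delta_rot":[0,0,0],"jaw":0.1},{"linear":[0,0,0.03],"delta_rot":[0,0,0],"jaw":0.1},{"linear":[0,0,0],"delta_rot":[0,0,0],"jaw":0.1},{"linear":[0,0,0],"delta_rot":[0,0,0],"jaw":0.1},{"linear":[0,0,0],"delta_rot":[0,0,0],"jaw":0.1}]'
```

```text
time: 30.02
position: [0.4557, -0.1288, 0.0431]
orientation: [-2.218, -2.222, 0.001]
ft_force: [0.4, -0.4, 0.0]
gripper_width: 0.0399
gripper_force: 0.0
time: 30.43
position: [0.4568, -0.1304, 0.0247]
orientation: [2.22, 2.22, 0.001]
ft_force: [0.1, 0.8, -0.7]
gripper_width: 0.0395
gripper_force: 0.0
```

```bash
python3 -m pendant '[{"linear":[0,0,0.014],"delta_rot":[0,0,0],"jaw":0.1},{"linear":[0,0,0.01],"delta_rot":[0,0,0],"jaw":0.1},{"linear":[0,0,0],"delta_rot":[0,0,0],"jaw":0.1},{"linear":[0,0,0],"delta_rot":[0,0,0],"jaw":0.1},{"linear":[0,0,0],"delta_rot":[0,0,0],"jaw":0.1}]'; python3 -m pendant '[{"linear":[0,0,0],"delta_rot":[0,0,0],"jaw":1},{"linear":[0,0,0],"delta_rot":[0,0,0],"jaw":1},{"linear":[0,0,0],"delta_rot":[0,0,0],"jaw":1},{"linear":[0,0,0],"delta_rot":[0,0,0],"jaw":1}]';python3 -m pendant '[{"linear":[0,0,0],"delta_rot":[0,0,0],"jaw":1},{"linear":[0,0,0],"delta_rot":[0,0,0],"jaw":1}]'
```

```text
time: 30.85
position: [0.456, -0.1301, 0.0177]
orientation: [-2.221, -2.221, 0.0]
ft_force: [-0.6, 0.3, 0.1]
gripper_width: 0.0397
gripper_force: 0.0
time: 31.18
position: [0.456, -0.1301, 0.0177]
orientation: [2.221, 2.221, 0.0]
ft_force: [0.7, -0.5, 0.5]
gripper_width: 0.0151
gripper_force: 0.0
time: 31.35
position: [0.456, -0.1301, 0.0177]
orientation: [2.221, 2.221, 0.0]
ft_force: [0.4, -0.4, 0.2]
gripper_width: 0.0017
gripper_force: 0.0
```

```bash
python3 -m pendant '[{"linear":[0,0,0],"delta_rot":[0,0,0],"jaw":0.3},{"linear":[0,0,0],"delta_rot":[0,0,0],"jaw":0.3},{"linear":[0,0,0],"delta_rot":[0,0,0],"jaw":0.3},{"linear":[0,0,0],"delta_rot":[0,0,0],"jaw":0.3},{"linear":[0,0,0],"delta_rot":[0,0,0],"jaw":0.3},{"linear":[0,0,0],"delta_rot":[0,0,0],"jaw":0.3}]'; python3 -m pendant '[{"linear":[0,0,0.008],"delta_rot":[0,0,0],"jaw":0.3},{"linear":[0,0,0],"delta_rot":[0,0,0],"jaw":0.3},{"linear":[0,0,0],"delta_rot":[0,0,0],"jaw":0.3}]';python3 -m pendant '[{"linear":[0,0,0.006],"delta_rot":[0,0,0],"jaw":0.3},{"linear":[0,0,0],"delta_rot":[0,0,0],"jaw":0.3},{"linear":[0,0,0],"delta_rot":[0,0,0],"jaw":0.3}]'; python3 snap.py w12b; python3 - <<'E'
import cv2
i=cv2.imread("pics/w12b.png")[180:340,230:430]
h=cv2.cvtColor(i,cv2.COLOR_BGR2HSV)
for y in range(0,130,5):
    print(180+y,''.join('.' if h[y,x,1]>110 and h[y,x,2]>70 else ('#' if h[y,x,2]<45 else ('o' if h[y,x,2]<90 else '+')) for x in range(0,200,3)))
E
```

```text
time: 31.85
position: [0.456, -0.1301, 0.0177]
orientation: [2.221, 2.221, -0.0]
ft_force: [0.1, -0.9, 0.1]
gripper_width: 0.0311
gripper_force: 0.0
time: 32.1
position: [0.4558, -0.13, 0.0155]
orientation: [-2.221, -2.221, 0.0]
ft_force: [0.4, -0.3, 0.4]
gripper_width: 0.031
gripper_force: 0.0
time: 32.35
position: [0.4559, -0.13, 0.014]
orientation: [-2.221, -2.221, 0.0]
ft_force: [0.0, 0.6, 0.6]
gripper_width: 0.0309
gripper_force: 0.0
[ 0.45590856 -0.13003185  0.01402778] 32.35 [ 0.45582944 -0.05880611  0.18892037]
180 ....................++++++++++++++++++++++++o......................
185 ..................+++++++++++++++++++++++++++++....................
190 ................++++++++++++++++++++++++++++++++...................
195 ...............+++++++++++++++++++++++++++++++++++.................
200 ..............+++++++++++++++++++++++++++++++++++++................
205 .............+++++++++++++++++++++++++++++++++++++++...............
210 ............++++++++++++++++++++++++++++++++++++++++...............
215 ............+++++++++++++++++++++++++++++++++++++++++..............
[... 596 characters left out ...]
#######oooooo++++++++oooo+++++###############.....o#
265 #....oo##oo###########oooooooooo+ooooooo+++++#############o##....##
270 #...####o#############oooooooo+oooooooo++++++##############o##...##
275 #o.###################oooooooo++oooooo+++++oo##################..##
280 ##o###################oooooooo++++++++++ooo..######################
285 #####################.....ooooooooooooo......######################
290 .o###################.........................############o####o#..
295 ..###################.........................##################o..
300 ..##################..........................####ooooooo######o...
305 ooooooooooooooooooooooooooooooooooooooooooooooooooooooooooooooooooo
```

```bash
python3 -m pendant '[{"linear":[0.006,0,0.006],"delta_rot":[0,0,0],"jaw":0.3},{"linear":[0,0,0],"delta_rot":[0,0,0],"jaw":0.3},{"linear":[0,0,0],"delta_rot":[0,0,0],"jaw":0.3}]';python3 -m pendant '[{"linear":[0,0,0.006],"delta_rot":[0,0,0],"jaw":0.3},{"linear":[0,0,0],"delta_rot":[0,0,0],"jaw":0.3},{"linear":[0,0,0],"delta_rot":[0,0,0],"jaw":0.3}]'; python3 -m pendant '[{"linear":[0,0,0],"delta_rot":[0,0,0],"jaw":1},{"linear":[0,0,0],"delta_rot":[0,0,0],"jaw":1}]'; python3 -m pendant '[{"linear":[0,0,0],"delta_rot":[0,0,0],"jaw":1},{"linear":[0,0,0],"delta_rot":[0,0,0],"jaw":1}]'
```

```text
time: 32.65
position: [0.4559, -0.1284, 0.0125]
orientation: [-2.221, -2.221, 0.0]
ft_force: [-0.5, 0.8, 0.1]
gripper_width: 0.0308
gripper_force: 0.0
time: 32.9
position: [0.4559, -0.1285, 0.011]
orientation: [-2.221, -2.221, 0.0]
ft_force: [0.2, 0.6, -0.4]
gripper_width: 0.0306
gripper_force: 0.0
time: 33.07
position: [0.456, -0.1286, 0.0112]
orientation: [2.221, 2.221, 0.0]
ft_force: [0.6, -0.4, -0.4]
gripper_width: 0.0197
gripper_force: 0.0
time: 33.23
position: [0.456, -0.1286, 0.0112]
orientation: [2.221, 2.221, 0.0]
ft_force: [0.3, -0.1, 0.4]
gripper_width: 0.0065
gripper_force: 0.0
```

```bash
python3 -m pendant '[{"linear":[0,0,0],"delta_rot":[0,0,0],"jaw":0.3},{"linear":[0,0,0],"delta_rot":[0,0,0],"jaw":0.3},{"linear":[0,0,0],"delta_rot":[0,0,0],"jaw":0.3},{"linear":[0,0,0],"delta_rot":[0,0,0],"jaw":0.3},{"linear":[0,0,0],"delta_rot":[0,0,0],"jaw":0.3},{"linear":[0,0,0.008],"delta_rot":[0,0,0],"jaw":0.3},{"linear":[0,0,0],"delta_rot":[0,0,0],"jaw":0.3}]'; python3 -m pendant '[{"linear":[0,0,0.006],"delta_rot":[0,0,0],"jaw":0.3},{"linear":[0,0,0],"delta_rot":[0,0,0],"jaw":0.3},{"linear":[0,0,0],"delta_rot":[0,0,0],"jaw":0.3}]';python3 -m pendant '[{"linear":[0,0,0.006],"delta_rot":[0,0,0],"jaw":0.3},{"linear":[0,0,0],"delta_rot":[0,0,0],"jaw":0.3},{"linear":[0,0,0],"delta_rot":[0,0,0],"jaw":0.3}]'; python3 - <<'E'
# absolute height of the lid disc relative to the wrist camera, by fitting its outline
from h import *; import pickle
from scipy.optimize import least_squares
def fit(name,r,box,p0):
    i=cv2.imread(f"pics/{name}.png"); c=pickle.load(open(f"pics/{name}.pkl","rb")); g=cv2.cvtColor(i,cv2.COLOR_BGR2HSV)
    m=((g[...,1]<110)).astype(np.uint8); u0,v0,u1,v1=box; q=np.zeros_like(m); q[v0:v1,u0:u1]=m[v0:v1,u0:u1]
    C=max(cv2.findContours(q,0,1)[0],key=cv2.contourArea)[:,0].astype(float)
    C=C[(C[:,1]<v1-2)]
    def f(p): 
        pts=[plane(c,u+.0,v+.0,p[2]) for u,v in C]; return [np.hypot(a[0]-p[0],a[1]-p[1])-r for a in pts]
    s=least_squares(f,p0,loss="soft_l1",f_scale=.001); print(name,s.x,np.sqrt(np.mean(np.square(s.fun))),len(C))
fit("w11",.034,(270,40,380,150),[.456,-.129,.01])
fit("w12b",.034,(240,150,420,238),[.456,-.129,.01])
E
```

```text
time: 33.82
position: [0.4558, -0.1285, 0.0089]
orientation: [-2.221, -2.221, 0.0]
ft_force: [-0.3, -0.0, 0.2]
gripper_width: 0.031
gripper_force: 0.0
time: 34.07
position: [0.4558, -0.1285, 0.0075]
orientation: [-2.221, -2.221, 0.0]
ft_force: [-0.5, -0.8, -0.2]
gripper_width: 0.031
gripper_force: 0.0
time: 34.32
position: [0.4559, -0.1285, 0.0061]
orientation: [-2.221, -2.221, 0.0]
ft_force: [1.0, 0.0, -0.1]
gripper_width: 0.0304
gripper_force: 0.0
w11 [ 0.45443196 -0.12904349  0.00112302] 0.00028254613098244657 202
w12b [ 0.45432729 -0.13004352  0.00615259] 0.00021282305696550003 190
```

```bash
python3 -m pendant '[{"linear":[0,0,0],"delta_rot":[0,0,0],"jaw":1},{"linear":[0,0,0],"delta_rot":[0,0,0],"jaw":1}]'; python3 -m pendant '[{"linear":[0,0,0],"delta_rot":[0,0,0],"jaw":1},{"linear":[0,0,0],"delta_rot":[0,0,0],"jaw":1}]'
```

```text
time: 34.48
position: [0.456, -0.1286, 0.0062]
orientation: [2.221, 2.221, -0.0]
ft_force: [-0.7, -0.3, 0.2]
gripper_width: 0.0193
gripper_force: 0.1
time: 34.65
position: [0.4584, -0.1294, 0.0078]
orientation: [2.219, 2.218, 0.004]
ft_force: [-2.2, 3.1, 10.8]
gripper_width: 0.0063
gripper_force: 4.9
```

```bash
python3 -m pendant '[{"linear":[0,0,0],"delta_rot":[0,0,0],"jaw":0.3},{"linear":[0,0,0],"delta_rot":[0,0,0],"jaw":0.3},{"linear":[0,0,0],"delta_rot":[0,0,0],"jaw":0.3},{"linear":[0,0,0],"delta_rot":[0,0,0],"jaw":0.3},{"linear":[0,0,0],"delta_rot":[0,0,0],"jaw":0.3},{"linear":[0,0,0],"delta_rot":[0,0,0],"jaw":0.3}]'; python3 snap.py w13; python3 - <<'E'
from h import *
c=cv2.imread("pics/w13.png")[130:340,210:450]
s=optics.get_image("scene")[130:220,250:370]; d=optics.get_image("side")[130:240,290:420]
cv2.imwrite("pics/m6.png",np.hstack([cv2.resize(c,(480,420)),np.vstack([cv2.resize(s,(300,210)),cv2.resize(d,(300,210))])]))
E
```

```text
time: 35.15
position: [0.4608, -0.1308, 0.0098]
orientation: [2.215, 2.215, 0.005]
ft_force: [2.1, 1.8, 19.8]
gripper_width: 0.031
gripper_force: 8.9
[ 0.46077689 -0.13079302  0.00979965] 35.15 [ 0.45911932 -0.05879204  0.18436324]
```

View pics/m6.png

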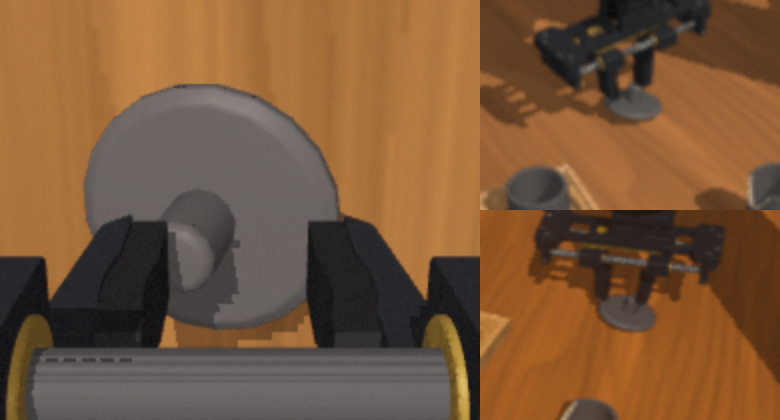

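```bash
python3 -m pendant '[{"linear":[0,0,-0.012],"delta_rot":[0,0,0],"jaw":0.3},{"linear":[0,0,-0.012],"delta_rot":[0,0,0],"jaw":0.3},{"linear":[0,0,0],"delta_rot":[0,0,0],"jaw":0.3}]'; python3 -m pendant '[{"linear":[0,0,-0.03],"delta_rot":[0,0,0],"jaw":0.3},{"linear":[0,0,-0.05],"delta_rot":[0,0,0],"jaw":0.3},{"linear":[0,0,0],"delta_rot":[0,0,0],"jaw":0.3},{"linear":[0,0,0],"delta_rot":[0,0,0],"jaw":0.3}]'; python3 snap.py w14; cat > asc.py <<'E'
import sys,cv2
n,u0,v0,u1,v1,sx,sy=[sys.argv[1]]+list(map(int,sys.argv[2:]))
i=cv2.imread(f"pics/{n}.png"); h=cv2.cvtColor(i,cv2.COLOR_BGR2HSV)
for y in range(v0,v1,sy): print(y,''.join('.' if h[y,x,1]>110 and h[y,x,2]>60 else ('#' if h[y,x,2]<45 else ('o' if h[y,x,2]<85 else '+')) for x in range(u0,u1,sx)))
E
python3 asc.py w14 210 120 450 310 3 6
```

```text
time: 35.55
position: [0.4562, -0.1287, 0.0126]
orientation: [2.221, 2.221, 0.0]
ft_force: [-0.1, -0.5, 0.3]
gripper_width: 0.0311
gripper_force: 0.0
time: 35.88
position: [0.4563, -0.1288, 0.0325]
orientation: [2.221, 2.221, 0.0]
ft_force: [-0.4, -0.7, 0.3]
gripper_width: 0.0306
gripper_force: 0.0
[ 0.45629445 -0.12878174  0.03249916] 35.8833 [ 0.45602831 -0.0574409   0.20733731]
120 ................................................................................
126 ................................................................................
132 ................................................................................
138 ................................................................................
144 ................................................................................
150 ................................................................................
156 ................................................................................
162 ................................................................................
168 ................................
[... 1303 characters left out ...]
######.......++..oo+
264 ########....oo#o#o##########.++++++++++++++++++++oo.##########o####o....##o#o###
270 ########...###o#############.....ooooo+++++oooo.....###########o###o#...####o###
276 ########..##################........................###########o######..######o#
282 ##########oo################........................##############o#############
288 o####..o####################........................############o##o####...#####
294 ####.....##################..........................###########o##o###.....####
300 ###......##################..........................###oooooooo####o##......###
306 ##....oooooooooooooooooooooooooooooooooooooooooooooooooooooooooooooooooooo....##
```

```bash
python3 -m pendant '[{"linear":[0,0,0.06],"delta_rot":[0,0,0],"jaw":0.2},{"linear":[0,0,0.044],"delta_rot":[0,0,0],"jaw":0.2},{"linear":[0,0,0],"delta_rot":[0,0,0],"jaw":0.2},{"linear":[0,0,0],"delta_rot":[0,0,0],"jaw":0.2}]'; python3 -m pendant '[{"linear":[0,0,0.006],"delta_rot":[0,0,0],"jaw":0.2},{"linear":[0,0,0],"delta_rot":[0,0,0],"jaw":0.2},{"linear":[0,0,0],"delta_rot":[0,0,0],"jaw":0.2}]';python3 -m pendant '[{"linear":[0,0,0.006],"delta_rot":[0,0,0],"jaw":0.2},{"linear":[0,0,0],"delta_rot":[0,0,0],"jaw":0.2},{"linear":[0,0,0],"delta_rot":[0,0,0],"jaw":0.2}]'; python3 -m pendant '[{"linear":[0,0,0.006],"delta_rot":[0,0,0],"jaw":0.2},{"linear":[0,0,0],"delta_rot":[0,0,0],"jaw":0.2},{"linear":[0,0,0],"delta_rot":[0,0,0],"jaw":0.2}]'
```

```text
time: 36.27
position: [0.4547, -0.1279, 0.0049]
orientation: [-2.219, -2.219, 0.001]
ft_force: [0.1, -0.4, -0.4]
gripper_width: 0.0353
gripper_force: 0.0
time: 36.52
position: [0.4563, -0.1287, 0.0049]
orientation: [2.221, 2.221, 0.0]
ft_force: [0.8, 0.5, 0.1]
gripper_width: 0.0356
gripper_force: 0.0
time: 36.77
position: [0.456, -0.1286, 0.0033]
orientation: [2.221, 2.221, 0.0]
ft_force: [-0.2, -0.2, 0.6]
gripper_width: 0.0352
gripper_force: 0.0
time: 37.02
position: [0.4559, -0.1285, 0.0016]
orientation: [-2.221, -2.221, 0.0]
ft_force: [-0.4, -0.9, -0.1]
gripper_width: 0.0352
gripper_force: 0.0
```

```bash
python3 -m pendant '[{"linear":[0,0,0.01],"delta_rot":[0,0,0],"jaw":0.2},{"linear":[0,0,0],"delta_rot":[0,0,0],"jaw":0.2},{"linear":[0,0,0],"delta_rot":[0,0,0],"jaw":0.2}]';python3 -m pendant '[{"linear":[0,0,0.01],"delta_rot":[0,0,0],"jaw":0.2},{"linear":[0,0,0],"delta_rot":[0,0,0],"jaw":0.2},{"linear":[0,0,0],"delta_rot":[0,0,0],"jaw":0.2}]'; python3 -m pendant '[{"linear":[0,0,0.006],"delta_rot":[0,0,0],"jaw":0.2},{"linear":[0,0,0],"delta_rot":[0,0,0],"jaw":0.2},{"linear":[0,0,0],"delta_rot":[0,0,0],"jaw":0.2}]'
python3 -m pendant '[{"linear":[0,0,0],"delta_rot":[0,0,0],"jaw":1},{"linear":[0,0,0],"delta_rot":[0,0,0],"jaw":1},{"linear":[0,0,0],"delta_rot":[0,0,0],"jaw":1},{"linear":[0,0,0],"delta_rot":[0,0,0],"jaw":1},{"linear":[0,0,0],"delta_rot":[0,0,0],"jaw":1}]' 25
```

```text
time: 37.27
position: [0.4558, -0.1285, -0.001]
orientation: [-2.221, -2.221, 0.0]
ft_force: [1.1, -0.0, -0.2]
gripper_width: 0.0352
gripper_force: 0.0
time: 37.52
position: [0.4558, -0.1285, -0.0035]
orientation: [-2.221, -2.221, 0.0]
ft_force: [-0.4, 0.4, -0.1]
gripper_width: 0.0351
gripper_force: 0.0
time: 37.77
position: [0.456, -0.1286, -0.0049]
orientation: [-2.221, -2.221, 0.0]
ft_force: [0.6, 0.2, 0.7]
gripper_width: 0.0353
gripper_force: 0.0
time: 38.18
position: [0.456, -0.1286, -0.0048]
orientation: [2.221, 2.221, 0.0]
ft_force: [0.7, 0.2, 0.2]
gripper_width: 0.0164
gripper_force: 25.0
```

```bash
python3 -m pendant '[{"linear":[0,0,-0.04],"delta_rot":[0,0,0],"jaw":1},{"linear":[0,0,-0.12],"delta_rot":[0,0,0],"jaw":1},{"linear":[0,0,-0.14],"delta_rot":[0,0,0],"jaw":1},{"linear":[0,0,-0.14],"delta_rot":[0,0,0],"jaw":1},{"linear":[0,0,-0.12],"delta_rot":[0,0,0],"jaw":1},{"linear":[0,0,0],"delta_rot":[0,0,0],"jaw":1},{"linear":[0,0.1,0],"delta_rot":[0,0,0],"jaw":1},{"linear":[0,0.14,0],"delta_rot":[0,0,0],"jaw":1}]'
python3 -m pendant '[{"linear":[0,0.14,0],"delta_rot":[0,0,0],"jaw":1},{"linear":[0,0.14,0],"delta_rot":[0,0,0],"jaw":1},{"linear":[0,0.14,0],"delta_rot":[0,0,0],"jaw":1},{"linear":[0.036,0.068,0],"delta_rot":[0,0,0],"jaw":1},{"linear":[0,0,0],"delta_rot":[0,0,0],"jaw":1},{"linear":[0,0,0],"delta_rot":[0,0,0],"jaw":1},{"linear":[0,0,0],"delta_rot":[0,0,0],"jaw":1}]'
python3 snap.py w15; python3 asc.py w15 180 0 480 310 4 8
```

```text
time: 38.85
position: [0.5153, -0.1285, 0.1361]
orientation: [2.222, 2.22, -0.0]
ft_force: [1.0, -0.6, -0.9]
gripper_width: 0.0166
gripper_force: 25.0
time: 39.43
position: [0.6368, -0.1194, 0.1345]
orientation: [-2.22, -2.221, 0.002]
ft_force: [0.1, -0.5, -1.3]
gripper_width: 0.0165
gripper_force: 25.0
[ 0.63684234 -0.11935481  0.13447735] 39.4333 [ 0.63702655 -0.04818807  0.30939575]
0 ...........................................................................
8 ...........................................................................
16 ................................++++++++++++...............................
24 ..............................+++oooo#o#oooo+++............................
32 ............................++o##oooooooo#ooo#++...........................
40 ...........................++#oo#ooooooooooooooo+..........................
48 ...........................+oooooooooooooooooooo++.........................
56 ..........................++oooooooooooooooooo#oo+.........................
64 ..........................++#oooooooooooooooooooo+.........................
72
[... 1693 characters left out ...]
.....++++++o#ooooo+oo+oooo+oooo+#o++++++....................
248 ....................++++o########o++++oooo#####o#o#++++....................
256 ....................+++#oo#######o+++++++o######ooooo++....................
264 oo###o#######o#o#####+oo#########o++++++++########o#oo##o##o###o##o#o######
272 oo####oo#ooo##o###o##o#oo########o++++++++o########o########o#######oooo#o#
280 #######o######o###o#####o########o++++++++###############o######o###o##o#o#
288 ##oo#o#o#oo#o####o#o.############ooo+++ooo###########o..##o#o#o#o##o####o##
296 ###################...###########oooooooooo#o#ooo####...o#o################
304 oooooooooooooooo##..ooooooooooooooooooooooooooooooooooo..##oooooooooooooooo
```

```bash
cat > fit.py <<'E'
from h import *; import pickle
from scipy.optimize import least_squares
def fit(name,r,box,p0,zfix=None):
    i=cv2.imread(f"pics/{name}.png"); c=pickle.load(open(f"pics/{name}.pkl","rb")); g=cv2.cvtColor(i,cv2.COLOR_BGR2HSV)
    m=(g[...,1]<110).astype(np.uint8); u0,v0,u1,v1=box; q=np.zeros_like(m); q[v0:v1,u0:u1]=m[v0:v1,u0:u1]
    q=cv2.morphologyEx(q,cv2.MORPH_OPEN,np.ones((3,3),np.uint8))
    C=max(cv2.findContours(q,0,1)[0],key=cv2.contourArea)[:,0].astype(float); C=C[(C[:,1]<v1-2)]
    def f(p):
        a=np.array([plane(c,u,v,p[2] if zfix is None else zfix) for u,v in C]); return np.hypot(a[:,0]-p[0],a[:,1]-p[1])-r
    s=least_squares(f,p0,loss="soft_l1",f_scale=.0007); print(name,s.x.round(4),zfix,round(float(np.sqrt(np.mean(np.square(s.fun)))),5),len(C))
E
python3 - <<'E'
from fit import *
J=(260,0,400,107);L=(240,175,420,240)
fit("w15",.031,J,[.638,-.03,.06]);fit("w15",.031,J,[.638,-.03,.06],.067);fit("w15",.031,J,[.638,-.03,.06],.059)
fit("w15",.034,L,[.637,-.12,.145]); 
fit("w14",.034,(240,150,420,239),[.456,-.129,.01]);fit("w14",.034,(240,150,420,239),[.456,-.129,.01],.0107);fit("w14",.034,(240,150,420,239),[.456,-.129,.01],.003)
E
```

```text
w15 [ 0.6388 -0.0289  0.0615] None 0.0002 232
w15 [ 0.6387 -0.0299  0.06  ] 0.067 0.00067 232
w15 [ 0.6388 -0.0285  0.06  ] 0.059 0.00036 232
w15 [ 0.6369 -0.1208  0.1454] None 0.00018 177
w14 [ 0.4567 -0.1301  0.0059] None 0.00021 194
w14 [ 0.4567 -0.1293  0.01  ] 0.0107 0.00054 194
w14 [ 0.4567 -0.1306  0.01  ] 0.003 0.00038 194
```

```bash
python3 -m pendant '[{"linear":[0.12,0.0076,0],"delta_rot":[0,0,0],"jaw":1},{"linear":[0.12,0,0],"delta_rot":[0,0,0],"jaw":1},{"linear":[0.1276,0,0],"delta_rot":[0,0,0],"jaw":1},{"linear":[0,0,0],"delta_rot":[0,0,0],"jaw":1},{"linear":[0,0,0],"delta_rot":[0,0,0],"jaw":1},{"linear":[0,0,0],"delta_rot":[0,0,0],"jaw":1},{"linear":[0,0,0],"delta_rot":[0,0,0],"jaw":1}]'; python3 - <<'E'
from h import *
for k in range(2): s=readout.read_state(); print(s["position"])
cv2.imwrite("pics/sc5.png",optics.get_image("scene")); cv2.imwrite("pics/si5.png",optics.get_image("side")); print(readout.read_state()["position"])
E
```

```text
time: 40.07
position: [0.6396, -0.0291, 0.1354]
orientation: [2.222, 2.22, -0.0]
ft_force: [-0.6, 0.6, -0.8]
gripper_width: 0.0164
gripper_force: 25.0
[ 0.63963547 -0.02905885  0.13541103]
[ 0.63963547 -0.02905885  0.13541103]
[ 0.63977937 -0.02908666  0.13526356]
```

```bash
python3 -m pendant '[{"linear":[0.006,-0.004,0.03],"delta_rot":[0,0,0],"jaw":1},{"linear":[0,0,0.06],"delta_rot":[0,0,0],"jaw":1},{"linear":[0,0,0.07],"delta_rot":[0,0,0],"jaw":1},{"linear":[0,0,0.05],"delta_rot":[0,0,0],"jaw":1},{"linear":[0,0,0.03],"delta_rot":[0,0,0],"jaw":1},{"linear":[0,0,0],"delta_rot":[0,0,0],"jaw":1},{"linear":[0,0,0],"delta_rot":[0,0,0],"jaw":1},{"linear":[0,0,0],"delta_rot":[0,0,0],"jaw":1}]';  python3 -m pendant '[{"linear":[0,0,0.02],"delta_rot":[0,0,0],"jaw":1},{"linear":[0,0,0.01],"delta_rot":[0,0,0],"jaw":1},{"linear":[0,0,0],"delta_rot":[0,0,0],"jaw":1},{"linear":[0,0,0],"delta_rot":[0,0,0],"jaw":1}]'; python3 -m pendant '[{"linear":[0,0,0.01],"delta_rot":[0,0,0],"jaw":1},{"linear":[0,0,0],"delta_rot":[0,0,0],"jaw":1},{"linear":[0,0,0],"delta_rot":[0,0,0],"jaw":1}]'
```

```text
time: 40.83
position: [0.6396, -0.0264, 0.0759]
orientation: [2.221, 2.221, 0.001]
ft_force: [0.5, 0.4, -0.3]
gripper_width: 0.0165
gripper_force: 25.0
time: 41.17
position: [0.6388, -0.0261, 0.0676]
orientation: [-2.221, -2.221, 0.0]
ft_force: [-1.1, 0.1, -0.5]
gripper_width: 0.0166
gripper_force: 25.0
time: 41.42
position: [0.6388, -0.0262, 0.065]
orientation: [-2.221, -2.221, 0.0]
ft_force: [-0.1, 0.4, -0.5]
gripper_width: 0.0163
gripper_force: 25.0
```

```bash
python3 -m pendant '[{"linear":[-0.005,0,0.008],"delta_rot":[0,0,0],"jaw":1},{"linear":[0,0,0],"delta_rot":[0,0,0],"jaw":1},{"linear":[0,0,0],"delta_rot":[0,0,0],"jaw":1}]'; python3 -m pendant '[{"linear":[0,0,0.008],"delta_rot":[0,0,0],"jaw":1},{"linear":[0,0,0],"delta_rot":[0,0,0],"jaw":1},{"linear":[0,0,0],"delta_rot":[0,0,0],"jaw":1}]';  python3 -m pendant '[{"linear":[0,0,0.008],"delta_rot":[0,0,0],"jaw":1},{"linear":[0,0,0],"delta_rot":[0,0,0],"jaw":1},{"linear":[0,0,0],"delta_rot":[0,0,0],"jaw":1}]'; python3 -m pendant '[{"linear":[0,0,0.006],"delta_rot":[0,0,0],"jaw":1},{"linear":[0,0,0],"delta_rot":[0,0,0],"jaw":1},{"linear":[0,0,0],"delta_rot":[0,0,0],"jaw":1}]'
```

```text
time: 41.67
position: [0.6388, -0.0275, 0.063]
orientation: [-2.221, -2.221, 0.0]
ft_force: [0.8, -0.3, -1.0]
gripper_width: 0.0165
gripper_force: 25.0
time: 41.92
position: [0.6388, -0.0274, 0.0609]
orientation: [-2.221, -2.221, 0.0]
ft_force: [0.8, 0.6, -0.3]
gripper_width: 0.0164
gripper_force: 25.0
time: 42.17
position: [0.6388, -0.0274, 0.059]
orientation: [-2.221, -2.221, 0.0]
ft_force: [0.5, -0.2, -1.8]
gripper_width: 0.0168
gripper_force: 25.0
time: 42.42
position: [0.6388, -0.0274, 0.0575]
orientation: [-2.221, -2.221, 0.0]
ft_force: [-0.8, 0.7, 0.2]
gripper_width: 0.0166
gripper_force: 25.0
```

```bash
python3 -m pendant '[{"linear":[0,0,0.005],"delta_rot":[0,0,0],"jaw":1},{"linear":[0,0,0],"delta_rot":[0,0,0],"jaw":1},{"linear":[0,0,0],"delta_rot":[0,0,0],"jaw":1}]'; python3 -m pendant '[{"linear":[0,0,0.003],"delta_rot":[0,0,0],"jaw":1},{"linear":[0,0,0],"delta_rot":[0,0,0],"jaw":1},{"linear":[0,0,0],"delta_rot":[0,0,0],"jaw":1}]';  python3 -m pendant '[{"linear":[0,0,0.003],"delta_rot":[0,0,0],"jaw":1},{"linear":[0,0,0],"delta_rot":[0,0,0],"jaw":1},{"linear":[0,0,0],"delta_rot":[0,0,0],"jaw":1}]'
```

```text
time: 42.67
position: [0.6388, -0.0274, 0.0563]
orientation: [-2.221, -2.221, 0.0]
ft_force: [-0.2, 0.3, -1.0]
gripper_width: 0.0162
gripper_force: 25.0
time: 42.92
position: [0.6388, -0.0274, 0.0556]
orientation: [-2.221, -2.221, 0.0]
ft_force: [0.1, -0.5, -0.5]
gripper_width: 0.0163
gripper_force: 25.0
time: 43.17
position: [0.6391, -0.0275, 0.0552]
orientation: [2.221, 2.221, 0.0]
ft_force: [-0.4, -0.5, 2.0]
gripper_width: 0.0162
gripper_force: 25.0
```

```bash
python3 -m pendant '[{"linear":[0,0,0],"delta_rot":[0,0,0],"jaw":0.2},{"linear":[0,0,0],"delta_rot":[0,0,0],"jaw":0.2},{"linear":[0,0,0],"delta_rot":[0,0,0],"jaw":0.2},{"linear":[0,0,0],"delta_rot":[0,0,0],"jaw":0.2},{"linear":[0,0,-0.04],"delta_rot":[0,0,0],"jaw":0.2},{"linear":[0,0,-0.08],"delta_rot":[0,0,0],"jaw":0.2},{"linear":[0,0,-0.12],"delta_rot":[0,0,0],"jaw":0.2},{"linear":[0,0,-0.14],"delta_rot":[0,0,0],"jaw":0.2}]'
python3 -m pendant '[{"linear":[0,0,-0.12],"delta_rot":[0,0,0],"jaw":0.2},{"linear":[-0.15,0,0],"delta_rot":[0,0,0],"jaw":0.2},{"linear":[-0.15,0,0],"delta_rot":[0,0,0],"jaw":0.2},{"linear":[0,0,0],"delta_rot":[0,0,0],"jaw":0.2},{"linear":[0,0,0],"delta_rot":[0,0,0],"jaw":0.2},{"linear":[0,0,0],"delta_rot":[0,0,0],"jaw":0.2}]'
python3 snap.py w16; python3 asc.py w16 220 0 480 240 4 8; python3 - <<'E'
from fit import *
fit("w16",.034,(270,60,400,145),[.638,-.03,.07])
cv2.imwrite("pics/sc6.png",optics.get_image("scene")); cv2.imwrite("pics/si6.png",optics.get_image("side"))
a=cv2.imread("pics/scene0.png").astype(int);b=cv2.imread("pics/sc6.png").astype(int)
c=cv2.imread("pics/side0.png").astype(int);d=cv2.imread("pics/si6.png").astype(int)
print("chip/small lid diff",abs(a-b)[195:240,352:384].mean(),abs(a-b)[248:273,420:450].mean(),abs(c-d)[228:272,320:352].mean(),abs(c-d)[328:360,333:365].mean())
E
```

```text
time: 43.83
position: [0.6374, -0.0271, 0.1496]
orientation: [-2.219, -2.219, 0.003]
ft_force: [0.2, -0.5, 0.0]
gripper_width: 0.0351
gripper_force: 0.0
time: 44.33
position: [0.6387, -0.1022, 0.1801]
orientation: [-2.222, -2.22, -0.0]
ft_force: [0.1, 1.1, -0.2]
gripper_width: 0.0353
gripper_force: 0.0
[ 0.63871123 -0.10223853  0.18008426] 44.3333 [ 0.63867428 -0.03110302  0.35500698]
0 .............................#####...............................
8 .................................................................
16 .................................................................
24 .................................................................
32 .................................................................
40 .................................................................
48 ......................+++++++++++................................
56 ....................++++++++++++++++.............................
64 ..................+++++++++++++++++++............................
72 .................+++++++++++++++++++++...........................
80 .................++++
[... 815 characters left out ...]
6 .................................................................
184 .................................................................
192 .................................................................
200 .................................................................
208 .................................................................
216 .................................................................
224 .................................................................
232 .................................................................
w16 [ 0.6392 -0.0295  0.0571] None 0.00373 254
chip/small lid diff 0.9368055555555556 0.9155555555555556 1.3686079545454546 1.4231770833333333
```

```bash
python3 -m pendant '[{"linear":[0.14,0,0],"delta_rot":[0,0,0],"jaw":0.2},{"linear":[0.14,0.06,0],"delta_rot":[0,0,0],"jaw":0.2},{"linear":[0.14,0,0],"delta_rot":[0,0,0],"jaw":0.2},{"linear":[0,0,0],"delta_rot":[0,0,0],"jaw":0.2},{"linear":[0,0,0],"delta_rot":[0,0,0],"jaw":0.2},{"linear":[0,0,0],"delta_rot":[0,0,0],"jaw":0.2},{"linear":[0,0,0],"delta_rot":[0,0,0],"jaw":0.2}]'
python3 snap.py w17; python3 asc.py w17 220 0 480 230 4 8; python3 - <<'E'
from fit import *
fit("w16",.034,(270,30,400,145),[.638,-.03,.07])
E
```

```text
time: 45.07
position: [0.6538, 0.0021, 0.1798]
orientation: [2.222, 2.221, -0.001]
ft_force: [-0.0, -0.2, 0.0]
gripper_width: 0.0352
gripper_force: 0.0
[0.65378059 0.00209517 0.17980838] 45.0667 [0.65370952 0.07336965 0.35468312]
0 ........................#o##o##oo+o####o.........................
8 .........................#####o#o#####o..........................
16 ...........................o###o#####............................
24 ...............................+o................................
32 .................................................................
40 .................................................................
48 .................................................................
56 .................................................................
64 .................................................................
72 .................................................................
80 .........................+++++...................................
88 .......................+#oooooo++................................
96 .....................+ooooooooooo+.......
[... 491 characters left out ...]
.......................
160 .................................................................
168 .................................................................
176 ...................+o+oooooo.....................................
184 .................o++++++++++oo...................................
192 ................++++++++++++++o..................................
200 ..............++++++++++++++++++.................................
208 .............++++++++++++++++++++................................
216 .............++++++++oooo++++++++................................
224 .............++++++++++++o+++++++................................
w16 [ 0.6392 -0.0279  0.0652] None 0.00023 257
```

```bash
python3 -c "
from bench import env
print(env.job_done())"
```

```text
the job is handed in; nothing more can be done
None
```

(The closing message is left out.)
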